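# Load the sample bottle rack under its hold-down bar

## Robot

A 7-joint arm with a two-finger parallel gripper is mounted at the origin on the work surface. World frame = base frame: x ahead of the robot, y to its left, z up, the work surface at z = 0. Lengths are in m, angles in degrees, forces in N, time in s.
With the tool pointing down it reaches from about 0.4 to 0.875 m from the base axis. Payload 6.5 kg.
Tool frame: the origin (TCP) lies on the front face of the gripper's body, between the roots of the fingers; the fingertips stand 73 mm ahead of it and the grasp point (between the pads) lies 54 mm ahead of it; z points along the fingers, y is the line along which they close (so a half turn about z gives the same grasp; the last joint's range is limited). The gripper opens to 85 mm and grips with 20 to 120 N. Pads are 22 mm wide; open, the fingers measure 114 mm over their backs; the gripper's body (76 mm by 85 mm) begins 54 mm behind the grasp point. The pads swing forward as they close: fully open they stand 13 mm farther back than shut.
Start: joints at [71.379, 30.733, -0.252, 88.115, 0.149, 61.152, -4.079], TCP at [0.166, -0.628, 0.304] pointing down, gripper open.
Joint ranges: [-154.64, 154.64], [-21.42, 123.67], [-72.66, 72.17], [13.99, 137.28], [-74.86, 254.86], [10.95, 109.41], [-158.01, 158.01]. Speed limits (degrees/s): [136.94, 136.94, 180, 180, 180, 180, 180].

## Interface

Orientations are given as [roll, pitch, yaw] about the fixed x, y, z axes, in that order (R = Rz(yaw) Ry(pitch) Rx(roll)).
In Python, from station import readout, capture, robot gives the robot as it stands. The module is installed in compiled form; this text tells all that it offers.
- The arm moves only by the tool drive_tool, never from a script. Its argument "moves" is a list of rows, each an object of numbers: "tx", "ty", "tz": the shift along the world's x, y, z in cm; "yaw": the turn about the world's z in rad. A call has 1 to 5 rows; each row is the pose to reach, as a shift and turn from the pose commanded when the call began; what a row does not reach only later rows make up. A row lasts 1/8 s, in which the tool goes at most 62.5 mm and 10.7 degrees, less where a joint would pass 70% of its speed; a pose out of reach is approached as far as the arm can. A call with a gripper value outside its range is refused whole. "fingers" is the opening, from 0 (shut) to 1 (fully open), set as the call begins (left out, the last holds). The fingers move at their own pace and stop on an object; the grip force is fixed at half the most. Time passes only in rows, so rows that repeat a pose let the fingers close. It gives the time, the measured TCP pose, the force, the opening and the grip force at its end, in the units of the state.
- readout.sense(): the state, without advancing time (a new reading comes with each control period).
- capture(name): name is "scene" or "top" or "wrist"; returns a dict with "image" (480x640x3 uint8, red, green, blue), "fx", "fy", "cx", "cy" (pixels), "pose" (4x4, takes a point from camera to world coordinates); the wrist camera has in their place "hand_eye" (4x4, takes a point from camera to tool coordinates, whose origin is the TCP and whose axes are the flange's). Camera axes: x right, y up, looking along -z (the intrinsics and any distortion apply to the point x, -y, -z); pixel columns grow to the right and rows downward; lengths in m; the calibration is good to about 2 mm. A picture is of the moment at which its call begins: read the wrist's pose just before it. There is no depth.
- robot.job_done(): hands the job in; it is judged then, once.
The state is a dict: "time": time; "joint_pos": joint angles; "joint_vel": joint speeds; "effort": joint torques, N m; "position": TCP position; "orientation": TCP orientation; "ft_force": force on the tool from outside, world axes, zero at the start; "wrist_torque": the same for the moment, N m; "grip_width": finger opening in m; "gripper_force": force on a finger pad.
Only numpy, scipy, OpenCV 4.12 (cv2) and the standard library are available. Lean on these libraries where they do the work, as an engineer would, in place of code of your own. Each camera call takes 0.05 s, during which the arm holds its last target. There are 200 camera calls.

## Task

Pull the T-key out of its stand and with it turn the slotted screw of the bottle rack until the hold-down bar has swung clear of the tray, well open; never push the bar itself. Then stand every tall amber sample bottle from the bench upright in the tray, one to a compartment, and with the key swing the bar fully back over them to its closed stop. Finish with the key hanging upright in its stand again, and leave the other things on the bench where they are.

Things in the scene. Friction and masses are not known exactly. Their poses are not given: they have to be found in the camera images.
- rack: Dark steel bottle rack fixed to the bench. Origin: centre of the tray's underside; z up. Open tray of four compartments in a row, 254 mm along the rack's y, 60 mm along its x, outer walls 5 mm thick, rim 44 mm high. Beyond its -y end, at x, y = 0, -176 mm, a post 131 mm high carries the hold-down bar and its screw.
- pocket0 (a point): Centre of the inner floor, 6 mm above the bench, of the tray's first (+y end) compartment, about 50 mm (rack's x) by 58 mm (y) inside; walls all round rise to 44 mm above the bench; axes as the rack's.
- pocket1 (a point): Centre of the inner floor, 6 mm above the bench, of the tray's second compartment, about 50 mm (rack's x) by 58 mm (y) inside; walls all round rise to 44 mm above the bench; axes as the rack's.
- pocket2 (a point): Centre of the inner floor, 6 mm above the bench, of the tray's third compartment, about 50 mm (rack's x) by 58 mm (y) inside; walls all round rise to 44 mm above the bench; axes as the rack's.
- pocket3 (a point): Centre of the inner floor, 6 mm above the bench, of the tray's fourth (-y end, nearest the post) compartment, about 50 mm (rack's x) by 58 mm (y) inside; walls all round rise to 44 mm above the bench; axes as the rack's.
- bar (a joint): Hold-down bar turning with the slotted screw. 0 = closed, against its stop, over the tray along the rack's +y (start: 0 to 0.12); grows clockwise seen from above to 1.6 rad = open, along the rack's +x, other stop. It stays where left; 0.2 N m turns it. Turn it only with the key.
- screw_slot (a point): Centre of the mouth of the screw's slot, on the turning axis, 116 mm above the bench. The slot runs along this point's x (also the bar's direction, axis to tip): 22.5 mm long, 7.5 mm wide, 17 mm deep, edges chamfered. It lies 15 mm down in a fixed round collar, inner diameter 42, outer 50 mm, top 131 mm above the bench. z up.
- bar_tip (a point): Near the free end of the hold-down bar, 280 mm from the screw's axis, mid thickness. Flat bright steel bar 16 mm wide, 10 mm thick, reaching 285 mm from the axis; its underside is 88 mm above the bench, 7 mm over the caps of bottles in the tray.
- key_stand: Grey plastic block 50 x 60 mm, 92 mm high, on a dark foot plate 80 x 90 mm, fixed to the bench: the key's upright holder. Origin: centre of its underside, z up. An upright hole 30 mm (along its x) by 18 mm (along its y), 86 mm deep, opens in the middle of its top.
- stand_mouth (a point): Centre of the hole's mouth, on top of the stand, 92 mm above the bench; axes as the stand's.
- key_handle (a point): Centre of the handle of the loose T-key (120 g). Axes: z along the shaft from blade to handle, x along the handle and the blade's width. Handle: black bar 90 (x) by 14 (y) by 18 mm (z), centred 118 mm above the blade's tip. It starts in the stand, blade down, hanging by its collar, handle along the stand's x.
- key_tip (a point): Tip of the key's steel blade, on its axis; axes as the handle's. Blade 20 mm wide (x), 5 mm thick (y), its last 5 mm narrowed to 17 x 3 mm; shaft above it 10 mm thick. In the screw's slot it fits either way round, with about 0.13 rad of turning play each way.
- key_collar (a point): Underside, on the axis, of the key's round steel collar (36 mm in diameter, 5 mm thick), 75 mm above the tip; it coincides with stand_mouth when the key hangs in its stand.
- bottle0_centre (a point): Centre, half-way up, of a closed sample bottle (three or four are present): amber glass 40 mm in diameter with a narrower white screw cap 33 mm in diameter, total height 75 mm, the cap from 54 to 75 mm; about 90 g, heavy-bottomed; z up along its axis. It starts upright on the bench. The short wide jar with a similar cap is not one of them.
- bottle1_centre (a point): Centre, half-way up, of a closed sample bottle (three or four are present): amber glass 40 mm in diameter with a narrower white screw cap 33 mm in diameter, total height 75 mm, the cap from 54 to 75 mm; about 90 g, heavy-bottomed; z up along its axis. It starts upright on the bench. The short wide jar with a similar cap is not one of them.
- bottle2_centre (a point): Centre, half-way up, of a closed sample bottle (three or four are present): amber glass 40 mm in diameter with a narrower white screw cap 33 mm in diameter, total height 75 mm, the cap from 54 to 75 mm; about 90 g, heavy-bottomed; z up along its axis. It starts upright on the bench. The short wide jar with a similar cap is not one of them.
- bottle3_centre (a point): Centre, half-way up, of a closed sample bottle (three or four are present): amber glass 40 mm in diameter with a narrower white screw cap 33 mm in diameter, total height 75 mm, the cap from 54 to 75 mm; about 90 g, heavy-bottomed; z up along its axis. It starts upright on the bench. The short wide jar with a similar cap is not one of them.
- squat_jar: Bystander: squat amber jar with white cap, 64 mm in diameter, 49 mm high; origin under its centre.
- septum_cap: Bystander: small white ring, 24 mm in diameter, 12 mm high, lying flat; origin under its centre.
- weigh_tray: Bystander: white open tray 70 x 70 x 18 mm; origin under its centre.
- spanner: Bystander: steel spanner 140 mm long lying flat; origin about its middle.
- tip_box: Bystander: box 122 x 87 x 63 mm; origin under its centre.
- marker: Bystander: black marker pen lying, 14 mm thick, 120 mm long; origin under its middle.
- spatula_beaker: Bystander: glass beaker fixed to the bench, 68 mm in diameter, 85 mm high, with spatulas up to 120 mm; origin under its centre. It and the key stand may change places.
Things that resemble listed ones, but are neither listed nor needed, are in the scene too. Of the things like the part that bears key_handle, leave any that is brown or pink; of the rest the larger one is meant.

How it is judged:
By the outcome, as a careful person would: the job done as asked, in the order asked, and still so for the second after the job is handed in, with the robot touching nothing.
Of bottle0, bottle1, bottle2, bottle3 only 3 to 4 are there at a start; the rules pass over those that are not, and their reading is None.
At some moment in a run one of bottle0, bottle1, bottle2, bottle3 may be knocked a few centimetres aside while the robot is not near it.
It also fails if it takes over 192 s, if anything falls off the work surface, if the arm or the gripper's body presses on something with over 40 N, if the wrist force passes 120 N, or if a joint passes its speed limit or range.

## Working session

There is one attempt and no reset: what is moved stays moved. The work goes in short steps, Python scripts to look and compute and a tool call to move; the robot and the scene stay as the last step left them, time stands still between calls to the robot, and variables do not carry over. Pictures are saved under pics/ and viewed, at most 14 in all, crops included, and the job is handed in when it is done.

Besides the shell and the picture viewer there is one more tool, called after "Emit:" as name([rows], argument=value, ...), one row to a line, values as JSON. drive_tool: Moves the arm, as the interface text tells. Its arguments: {"type":"object","properties":{"moves":{"type":"array","items":{"type":"object","properties":{"tx":{"type":"number"},"ty":{"type":"number"},"tz":{"type":"number"},"yaw":{"type":"number"}}}},"fingers":{"type":"number"}},"required":["moves"]}

```bash
mkdir -p pics; cat > h.py <<'E'
import numpy as np, cv2
from station import readout, capture, robot
from scipy.spatial.transform import Rotation as R
def tcp():
    s=readout.sense(); T=np.eye(4); T[:3,:3]=R.from_euler('xyz',s['orientation'],degrees=True).as_matrix(); T[:3,3]=s['position']; return T
def cam(n):
    T=tcp(); c=capture(n)
    c['P']=T@np.array(c['hand_eye']) if n=='wrist' else np.array(c['pose'])
    return c
def ray(c,u,v):
    d=np.array([(u-c['cx'])/c['fx'],-(v-c['cy'])/c['fy'],-1.]); return c['P'][:3,3],c['P'][:3,:3]@d
def onz(c,u,v,z):
    o,d=ray(c,u,v); return o+d*(z-o[2])/d[2]
def proj(c,p):
    q=np.linalg.inv(c['P'])@np.append(p,1); return np.array([c['cx']+c['fx']*q[0]/-q[2], c['cy']-c['fy']*q[1]/-q[2]])
def save(c,name,box=None,k=1):
    im=c['image'][:,:,::-1]
    if box: x0,y0,x1,y1=box; im=im[y0:y1,x0:x1]
    cv2.imwrite('pics/'+name,cv2.resize(im,None,fx=k,fy=k,interpolation=cv2.INTER_CUBIC))
E
python3 - <<'E'
from h import *
s=readout.sense();print(s)
for n in ('scene','top'):
    c=cam(n);save(c,n+'0.png');print(n,{k:v for k,v in c.items() if k not in('image','P')})
E
```

```text
{'time': 0.0, 'joint_pos': array([71.37823448, 30.77685352, -0.25168371, 88.17130502,  0.14827096,
       61.1503061 , -4.08009869]), 'joint_vel': array([ 0.01930296,  0.02078428,  0.01935549,  0.00824017,  0.01771957,
       -0.06174487, -0.01912513]), 'effort': array([ 3.03759980e-04, -5.83424735e+01,  1.04870863e+00, -2.59111995e+01,
        1.22868083e-02,  9.36929049e-03,  1.87528457e-05]), 'position': array([ 0.16619513, -0.62787432,  0.30301655]), 'orientation': array([-1.79902176e+02,  7.94129307e-03,  1.48296766e+01]), 'ft_force': array([ 0.80633168, -0.23697152,  0.31677279]), 'wrist_torque': array([-0.00308608, -0.02902129,  0.06343355]), 'gripper_force': 0.0, 'grip_width': 0.08538836460164931}
scene {'fx': 595.3413221170432, 'fy': 595.3413221170432, 'cx': 314.89032045199934, 'cy': 234.50823965662232, 'pose': array([[ 0.86650818, -0.43049283,  0.2526648 ,  0.88076663],
       [ 0.4991595 ,  0.74916069, -0.43542858, -0.69205521],
       [-0.00183765,  0.50342246,  0.86403845,  1.31703632],
       [ 0.        ,  0.        ,  0.        ,  1.        ]])}
top {'fx': 516.6575627290322, 'fy': 516.6575627290322, 'cx': 319.03170257428684, 'cy': 243.56434615109967, 'pose': array([[ 1.71160363e-02,  9.92684195e-01, -1.19520417e-01,
         4.11893977e-01],
       [-9.99853155e-01,  1.68926093e-02, -2.88232457e-03,
        -7.85142752e-02],
       [-8.42226342e-04,  1.19552200e-01,  9.92827559e-01,
         1.18071740e+00],
       [ 0.00000000e+00,  0.00000000e+00,  0.00000000e+00,
         1.00000000e+00]])}
```

View pics/scene0.png

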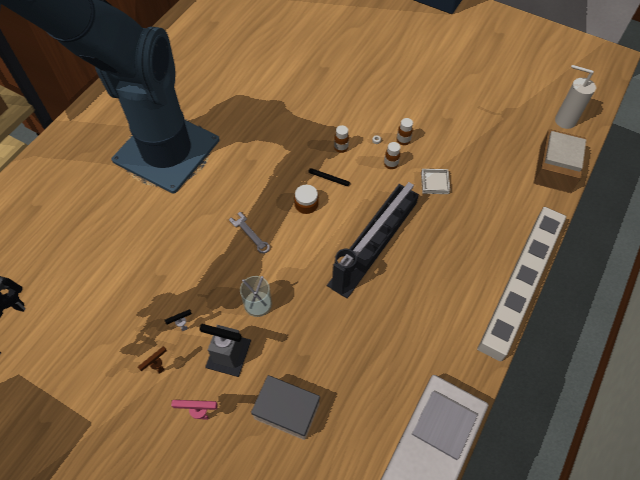

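View pics/top0.png

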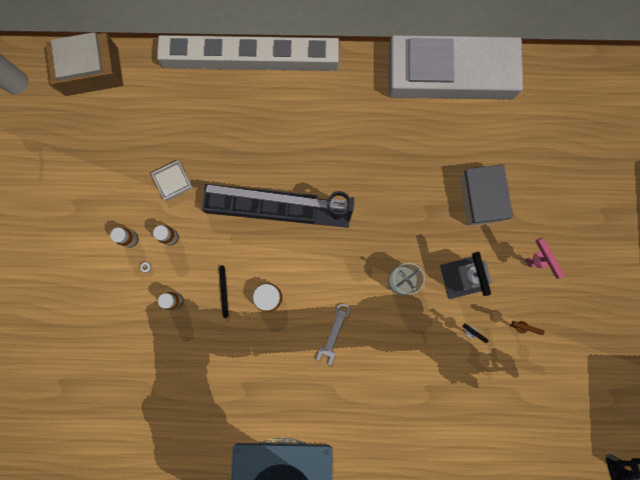

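Scene: bottles at (342,138), (405,130), (392,155); the squat jar at (306,198). The rack's post is at (344,262) and its tray runs to (405,195). Top: bottles at (122,236), (164,234), (170,300); post ring at (339,204).

Key candidates in the top view:
- big black key in the grey stand (482,273)
- small black key (475,333)
- brown key (527,327)
- pink key (549,258)

I choose the big black key standing in its stand. Next come the measurements and one close crop.

```bash
python3 - <<'E'
from h import *
c=cam('top')
print('key',onz(c,482,273,.144), onz(c,478,255,.144),onz(c,486,294,.144))
print('post',onz(c,339,204,.131))
print('bar tip',onz(c,205,188,.098))
print('beaker',onz(c,407,279,.085),'pink',onz(c,549,258,.03))
for p in [(122,236),(164,234),(170,300)]: print('bot',onz(c,*p,.075))
print('jar',onz(c,266,297,.049))
im=c['image'];cr=cv2.resize(im[140:360,420:580,::-1],None,fx=2.6,fy=2.6,interpolation=cv2.INTER_CUBIC)
c2=cam('scene');cr2=cv2.resize(c2['image'][290:420,130:310,::-1],(0,0),fx=2,fy=572/130/2.2,interpolation=cv2.INTER_CUBIC)
cr2=cv2.resize(c2['image'][280:423,130:225+25,::-1],None,fx=3,fy=4*572/572/1,interpolation=cv2.INTER_CUBIC)
cr2=cv2.resize(cr2,(360,572))
cv2.imwrite('pics/crop.png',np.hstack([cr,cr2]))
E
```

```text
key [ 0.48277372 -0.40351667  0.144     ] [ 0.51894065 -0.39620597  0.144     ] [ 0.44093577 -0.41063828  0.144     ]
post [ 0.62125929 -0.11529464  0.131     ]
bar tip [0.65777105 0.17054018 0.098     ]
beaker [ 0.47137668 -0.26294374  0.085     ] pink [ 0.52667538 -0.58962573  0.03      ]
bot [0.55421832 0.35052496 0.075     ]
bot [0.56011876 0.26002164 0.075     ]
bot [0.41865613 0.23973766 0.075     ]
jar [0.42888995 0.03832063 0.049     ]
```

View pics/crop.png

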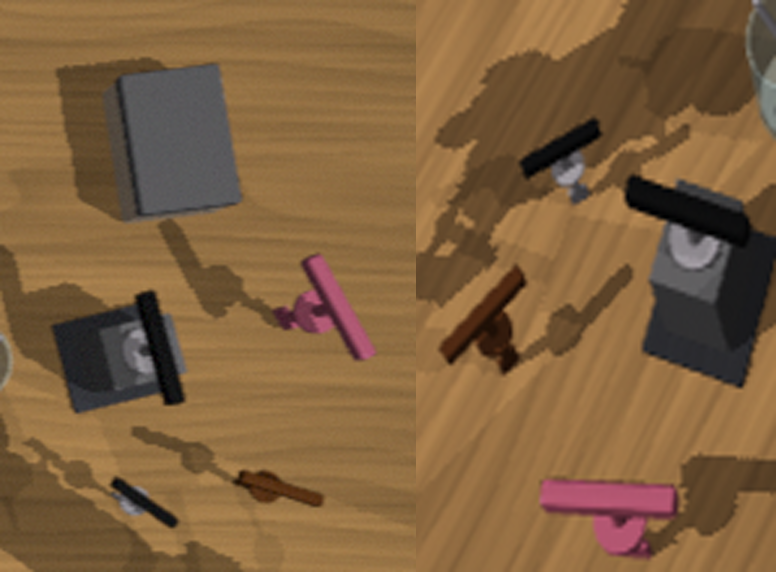

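The crop confirms it: the big black handle sits in the grey stand at (160,347) of the left half. The decoys are small, brown or pink.

Emit:
drive_tool([
  {"tx": 4.8, "ty": 3.4, "tz": 1},
  {"tx": 9.6, "ty": 6.8, "tz": 1},
  {"tx": 14.4, "ty": 10.2, "tz": 1, "yaw": -0.03},
  {"tx": 19.2, "ty": 13.6, "tz": 1, "yaw": -0.05},
  {"tx": 24, "ty": 17, "tz": 1, "yaw": -0.075},
], fingers=1)

```text
invalid input at $.moves[0]: expected keys tx, ty, tz, yaw
```

Emit:
drive_tool([
  {"tx": 4.0, "ty": 3, "tz": 0},
  {"tx": 6.0, "ty": 5.4, "tz": 0},
  {"tx": 6.0, "ty": 5.4, "tz": 0},
])

```text
invalid input at $.moves[0]: expected keys tx, ty, tz, yaw
```

```bash
python3 - <<'E'
from h import *
c=cam('wrist');save(c,'w1.png');print(tcp()); print(c['P'],c['hand_eye'],c['fx'])
print(proj(c,[.482,-.4035,.144]))
E
```

```text
[[ 9.66696092e-01  2.55926895e-01 -2.98230858e-04  1.66236946e-01]
 [ 2.55927048e-01 -9.66695828e-01  7.21966172e-04 -6.28147921e-01]
 [-1.03527965e-04 -7.74247220e-04 -9.99999695e-01  3.03500227e-01]
 [ 0.00000000e+00  0.00000000e+00  0.00000000e+00  1.00000000e+00]]
[[ 0.25635206  0.91357189  0.31570558  0.24686166]
 [-0.9665821   0.24284364  0.08213411 -0.60577064]
 [-0.00163168 -0.32621061  0.94529571  0.37278626]
 [ 0.          0.          0.          1.        ]] [[ 4.13883281e-04  9.45327495e-01  3.26122302e-01  8.36306821e-02]
 [ 9.99999740e-01 -5.84048299e-04  4.23870865e-04 -9.98688993e-04]
 [ 5.91167959e-04  3.26122042e-01 -9.45327490e-01 -6.94558931e-02]
 [ 0.00000000e+00  0.00000000e+00  0.00000000e+00  1.00000000e+00]] 376.1944578878424
[ -86.14395445 -774.14488995]
```

View pics/w1.png

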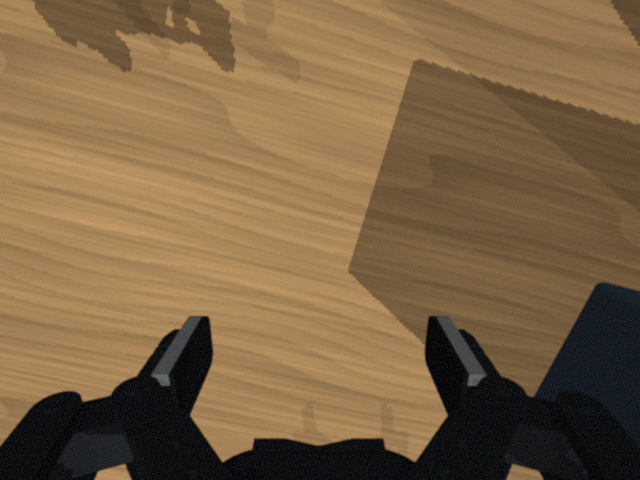

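The moves were refused because every row needs all four keys. The wrist view shows only bench, with the pads at (190,350) and (455,350). I repeat the moves.

Emit:
drive_tool([
  {"tx": 4.8, "ty": 3.4, "tz": 1, "yaw": 0},
  {"tx": 9.6, "ty": 6.8, "tz": 1, "yaw": 0},
  {"tx": 14.4, "ty": 10.2, "tz": 1, "yaw": -0.03},
  {"tx": 19.2, "ty": 13.6, "tz": 1, "yaw": -0.05},
  {"tx": 24, "ty": 17, "tz": 1, "yaw": -0.075},
], fingers=1)

```text
time: 0.88
position: [0.4077, -0.4571, 0.314]
orientation: [180.0, -0.0, 10.5]
ft_force: [0.4, 0.5, -1.0]
grip_width: 0.0855
gripper_force: 0.0
```

Emit:
drive_tool([
  {"tx": 2.0, "ty": 3, "tz": 0, "yaw": 0},
  {"tx": 2.0, "ty": 5.4, "tz": 0, "yaw": 0},
  {"tx": 2.0, "ty": 5.4, "tz": 0, "yaw": 0},
])

```text
time: 1.25
position: [0.4271, -0.4025, 0.3139]
orientation: [-180.0, -0.0, 10.7]
ft_force: [-0.6, -0.4, 0.2]
grip_width: 0.0855
gripper_force: 0.0
```

```bash
python3 - <<'E'
from h import *
c=cam('wrist');save(c,'w2.png');print(tcp()[:3,3],readout.sense()['orientation'])
print(proj(c,[.482,-.4035,.144]))
E
```

```text
[ 0.42638013 -0.40426855  0.31401946] [1.79979591e+02 8.03184313e-03 1.05870178e+01]
[338.15562422 161.84857738]
```

View pics/w2.png

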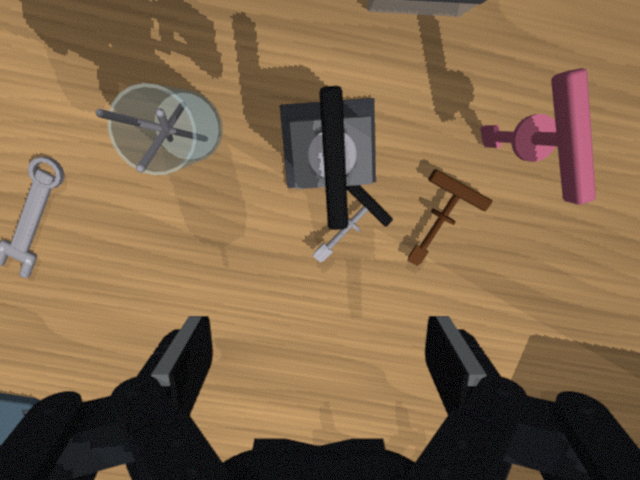

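Wrist view: big handle from (331,88) to (338,228) over the grey stand, the beaker at (160,130), and the small decoys at (355,225) and (440,210).

```bash
python3 - <<'E'
from h import *
c=cam('wrist')
im=c['image'].astype(int); m=((im.max(2)<38)).astype(np.uint8); m[300:]=0; m[:60]=0;m[:,:315]=0;m[:,355:]=0
m=cv2.morphologyEx(m,cv2.MORPH_OPEN,np.ones((5,5)))
n,l,s,ce=cv2.connectedComponentsWithStats(m); i=1+s[1:,4].argmax(); print(s[i],ce[i])
pts=np.argwhere(l==i)[:,::-1].astype(np.float32)
r=cv2.minAreaRect(pts);b=cv2.boxPoints(r);print(r,b)
w=np.array([onz(c,*p,.144)[:2] for p in b]);print(w,w.mean(0)); 
a=w-w.mean(0); u,sv,vt=np.linalg.svd(a);print(np.degrees(np.arctan2(vt[0,1],vt[0,0])))
# cross-check by scene camera
c=cam('scene');print([proj(c,np.append(q,.144)) for q in w])
E
```

```text
[ 316   85   29  142 2862] [330.72012579 153.04891684]
((329.81231689453125, 155.52597045898438), (141.61619567871094, 24.020639419555664), 87.83892822265625) [[315.14044  85.22113]
 [339.14398  84.31534]
 [344.4842  225.83081]
 [320.48065 226.7366 ]]
[[ 0.52236763 -0.38333627]
 [ 0.52545409 -0.39713326]
 [ 0.44100331 -0.41815514]
 [ 0.43745105 -0.40260788]] [ 0.48156902 -0.40030814]
-166.5984080459022
[array([240.72069091, 333.03150459]), array([238.27596399, 339.2124248 ]), array([198.98175113, 328.32451228]), array([201.91911848, 321.48210651])]
```

```bash
python3 - <<'E'
from h import *
c=cam('wrist')
g=c['image'].max(2).astype(int)
for v in range(84,236,8): print(v, ' '.join('%3d'%x for x in g[v,308:360:2]))
for uv in [((331.5,88),(338,228))]:
  a,b=[onz(c,*p,.144) for p in uv[0:1][0]]; print(a,b,(a+b)/2,np.degrees(np.arctan2(*(a-b)[1::-1])))
E
```

```text
84 107 109 111  92  44  15  23  19  15  19  17  14  19  63 164 173 174 176 174 178 173 172 174 176 176 177
92 116 113 102  17  18  21  26  23  27  23  27  20  23  12  98 168 168 157 168 166 165 162 166 156 170 167
100  57  50  40  20  11  28  25  29  18  29  23  30  16  20  16  35  52  61  59  60  59  61  66  56  61  65
108  44  41  43  27  18  18  30  33  26  32  31  26  31  18  22  36  42  45  41  41  50  68  69  64  65  60
116  41  49  50  55  19  26  27  28  23  25  26  26  29  28  18  81 106 104 103 109 108 107 107 108 106 107
124 110 120 116 105  30  26  26  32  28  24  26  25  23  21  17  73 114 117 119 117 115 110 108 110 103 106
132  78  73 100 120  81  11  29  23  26  26  32  21  25  20  21 102 172 149 128 113 117 115 114 115 118 118
140 120 117 116 116 105  12  23  22  21  25  25  24  21  18  25  54 149 157 170 172 163 121 117 119 119 117
148 117 118 114 113 106  24  22  28  27  23  24  24  30  28  23  37 146 157 163 170 170 160 118 117 117 116
156 115 120 119 125 168  88  11  19  25  32  23  25  21  24  20  30 118 157 162 173 177 160 120 120 116 119
164 115 119 116 131 17
[... 377 characters left out ...]
 101  30  27  28  23  24  15  24
196 163 162 164 163 162 168 142  17  23  26  26  31  25  21  30  27  25 115 167 166 167 164 113  29  32  31
204 161 160 160 157 161 161 147  45  18  30  22  32  21  30  23  27  27  90 161 119 108 108 107 114 135 144
212 164 171 167 164 162 163 162  79  17  27  34  30  23  30  25  18  22  43 103 152 145 162 114 110 148 159
220 161 157 159 162 167 166 159 116  20  30  28  27  29  20  33  24  27  33 105 135 140 148 149 167 169 167
228 184 170 163 141 123 117 107 104 105 123 154 156 158 154 120  98 134 165 153 154 154 157 158 147 138 157Traceback (most recent call last):
  File "<stdin>", line 6, in <module>
TypeError: Value after * must be an iterable, not float
```

```bash
python3 - <<'E'
from h import *
c=cam('wrist'); print(tcp()[:3,3],readout.sense()['orientation'])
g=c['image'].max(2).astype(int)
P=[]
for v in range(92,222,4):
    u=np.where(g[v,300:346]<40)[0]+300; u=u[(u>313)]
    if 100<=v<=112: continue
    P.append((np.mean([u.min(),u.max()]),v))
P=np.array(P); k=np.polyfit(P[:,1],P[:,0],1);print(k,np.abs(np.polyval(k,P[:,1])-P[:,0]).max())
a,b=[onz(c,np.polyval(k,v),v,.144) for v in (84.5,226.5)]; print(a,b,(a+b)/2,np.degrees(np.arctan2(*(a-b)[1::-1])),np.linalg.norm(a-b))
E
```

```text
[ 0.42571013 -0.40569795  0.31388444] [1.79967724e+02 1.47329119e-02 1.04145173e+01]
[6.80020607e-02 3.17802009e+02] 2.685611685202389
[ 0.52301966 -0.39002464  0.144     ] [ 0.43848144 -0.41252256  0.144     ] [ 0.48075055 -0.4012736   0.144     ] 14.90255681922651 0.08748066309986109
```

Emit:
drive_tool([
  {"tx": 5.5, "ty": 0.4, "tz": 0, "yaw": 0.07},
  {"tx": 5.5, "ty": 0.4, "tz": -4, "yaw": 0.07},
  {"tx": 5.5, "ty": 0.4, "tz": -9, "yaw": 0.07},
  {"tx": 5.5, "ty": 0.4, "tz": -12.3, "yaw": 0.07},
  {"tx": 5.5, "ty": 0.4, "tz": -12.3, "yaw": 0.07},
])

```text
time: 2.12
position: [0.4796, -0.4001, 0.1882]
orientation: [-179.8, 0.2, 14.5]
ft_force: [0.4, 0.1, 0.2]
grip_width: 0.0855
gripper_force: 0.0
```

Emit:
drive_tool([
  {"tx": 0, "ty": 0, "tz": 0, "yaw": 0},
  {"tx": 0, "ty": 0, "tz": 0, "yaw": 0},
  {"tx": 0, "ty": 0, "tz": 0, "yaw": 0},
  {"tx": 0, "ty": 0, "tz": 0, "yaw": 0},
  {"tx": 0, "ty": 0, "tz": 0, "yaw": 0},
], fingers=0)

```text
time: 2.75
position: [0.4816, -0.4007, 0.1915]
orientation: [179.9, -0.0, 14.5]
ft_force: [-0.2, -0.3, 3.3]
grip_width: 0.0131
gripper_force: 61.8
```

```bash
python3 - <<'E'
from h import *
s=readout.sense();print(s)
E
```

```text
{'time': 2.75, 'joint_pos': array([ 39.32921166,  36.12624795,  -5.20424559,  96.39927945,
         4.16627906,  47.59899859, -43.14483096]), 'joint_vel': array([-0.02542037, -0.00210432, -0.04533756, -0.04648176, -0.05828842,
        0.06994492, -0.02383169]), 'effort': array([-2.09593833e-01, -5.72100627e+01, -4.58155945e-01, -2.07285368e+01,
       -5.10049181e-02, -4.23364411e-02, -3.17514088e-03]), 'position': array([ 0.48162176, -0.40065978,  0.19150319]), 'orientation': array([ 1.79945214e+02, -3.36177751e-02,  1.45422448e+01]), 'ft_force': array([-0.19423312, -0.34419088,  3.26628966]), 'wrist_torque': array([-0.0479256 ,  0.05628359,  0.05223627]), 'gripper_force': 61.84840679168701, 'grip_width': 0.013061515582859761}
```

Emit:
drive_tool([
  {"tx": 0, "ty": 0, "tz": 2, "yaw": 0},
  {"tx": 0, "ty": 0, "tz": 6, "yaw": 0},
  {"tx": 0, "ty": 0, "tz": 11, "yaw": 0},
  {"tx": 1, "ty": 1, "tz": 16, "yaw": 0.05},
  {"tx": 3, "ty": 4, "tz": 16, "yaw": 0.2},
])

```text
time: 3.38
position: [0.5121, -0.363, 0.3571]
orientation: [179.5, -0.2, 26.0]
ft_force: [-0.0, -0.4, -2.0]
grip_width: 0.013
gripper_force: 61.3
```

Emit:
drive_tool([
  {"tx": 2, "ty": 3, "tz": 0, "yaw": 0.18},
  {"tx": 4, "ty": 6, "tz": 0, "yaw": 0.36},
  {"tx": 6, "ty": 10, "tz": 0, "yaw": 0.54},
  {"tx": 8, "ty": 13, "tz": 0, "yaw": 0.72},
  {"tx": 10.9, "ty": 16.5, "tz": 0, "yaw": 0.9},
])

```text
time: 4.0
position: [0.6203, -0.1951, 0.3522]
orientation: [180.0, 0.1, 77.8]
ft_force: [0.6, -1.0, -0.5]
grip_width: 0.0129
gripper_force: 61.2
```

Emit:
drive_tool([
  {"tx": 0, "ty": 0, "tz": 0, "yaw": 0.1},
  {"tx": 0, "ty": 0, "tz": 0, "yaw": 0.1},
  {"tx": 0, "ty": 0, "tz": 0, "yaw": 0.1},
])

```text
time: 4.38
position: [0.6198, -0.1964, 0.3513]
orientation: [-180.0, 0.0, 83.1]
ft_force: [0.2, 0.4, -0.4]
grip_width: 0.013
gripper_force: 61.3
```

```bash
python3 - <<'E'
from h import *
s=readout.sense();print(s['position'],s['orientation'],s['joint_pos'],s['ft_force'])
c=cam('wrist');save(c,'w3.png')
print(proj(c,[.621,-.115,.131]),proj(c,[.658,.17,.098]))
E
```

```text
[ 0.61983671 -0.19635083  0.35134475] [-1.79996249e+02  4.83258718e-02  8.31002032e+01] [ 29.00477461  30.22465012 -22.85896588  84.09184466  12.21580302
  68.13892771  -2.5191324 ] [ 0.23136667  0.4347515  -0.44996685]
[307.84476712 117.29863454] [ 309.42418639 -418.75739135]
```

View pics/w3.png

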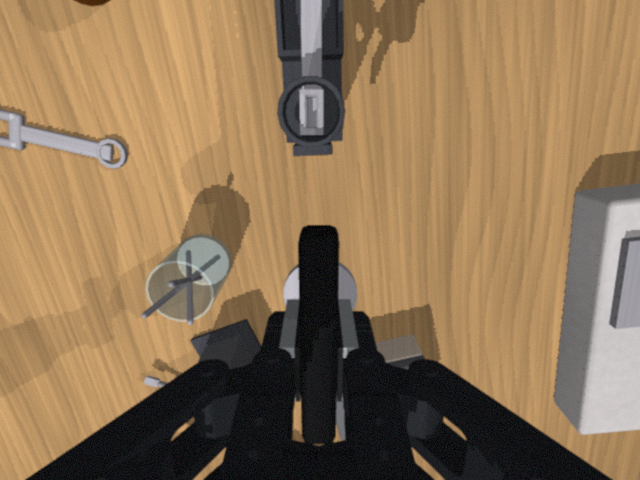

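The screw collar ring is centred at about (311,111), with the bright slot at (312,112) and the bar running up along u≈311. The key handle hangs at u≈319, v 227–443, and its round collar is at (320,290).

```bash
python3 - <<'E'
from h import *
c=cam('wrist'); T=tcp(); g=c['image'].max(2).astype(int)
print('collar',onz(c,311,111,.131), 'edges L/R',[onz(c,u,111,.131)[:2] for u in (277,345)])
cr=g[60:160,270:352]
for v in range(84,140,4): print(v,' '.join('%3d'%x for x in g[v,294:332:2]))
for v in (5,20,35,50,62):
    u=np.where(g[v,290:335]>110)[0]+290; print('bar',v,u.min(),u.max(),onz(c,(u.min()+u.max())/2,v,.098))
zt=T[2,3]-.045
for v in (227,443): print('handle tool x', np.linalg.inv(T)@np.append(onz(c,319,v,zt),1))
print(np.linalg.inv(T)@np.append(onz(c,320,289,T[2,3]-.054-.118+.08),1))
E
cat > /dev/null
```

```text
collar [ 0.62385257 -0.11088522  0.131     ] edges L/R [array([ 0.59929166, -0.10793231]), array([ 0.64841024, -0.11383775])]
84  81  75  59  44  35  46  62  68  77  72  71  67  48  45  57  73  81  82  83
88  39  39  63  92 159 130 119 121 125 122 125 122 122 116  85  48  43  53  77
92  68  72  80 165 179 178 173 169 179 173 174 175 175 179 164  60  44  44  46
96  74  73  87 183 193 171 129 137 144 146 149 155 170 177 160  65  44  45  48
100  71  73  75 179 195 176 122 111 116 136 179 168 172 176 160  64  46  49  42
104  72  53  69 182 194 163 123 109 113 134 178 165 173 176 161  65  43  49  47
108  66  47  58 178 194 181 137 107 114 133 176 164 173 178 160  61  52  52  46
112  62  49  57 180 195 180 133 107 114 117 117 130 176 177 161  64  51  48  50
116  67  48  55 179 194 182 129 104 111 119 112 130 171 175 162  61  45  45  47
120  69  64  49 152 192 181 130 105 109 118 117 129 164 179 159  61  44  49  44
124  76  73  71 118 145 168 127 110 115 114 118 132 165 175 159  66  42  45  40
128  67  73  70 116 130 129 121 112 115 120 115 103 121 125 108  53  50  46  51
132  52  69  67 105 132 129 126 129 135 134 127 114 110 113 105  53  47  46  32
136  57  40  33  47  38  35  37  32  29  32  33  37  37  35  34  28  33  63  80
bar 5 300 321 [ 0.6322456 -0.0366187  0.098    ]
bar 20 300 321 [ 0.63100503 -0.04637641  0.098     ]
bar 35 301 321 [ 0.63011451 -0.05640533  0.098     ]
bar 50 301 319 [ 0.62805365 -0.06653053  0.098     ]
bar 62 302 319 [ 0.62737557 -0.07492386  0.098     ]
handle tool x [ 5.01244819e-02 -5.85418963e-04  4.49662065e-02  1.00000000e+00]
handle tool x [-3.89064426e-02 -5.49635849e-04  4.50262701e-02  1.00000000e+00]
[ 5.20364563e-03 -5.17743696e-05  9.19965115e-02  1.00000000e+00]
```

```bash
python3 - <<'E'
from h import *
w=cam('wrist'); print('slot wrist',onz(w,311.5,111.5,.116))
def circ(c,ctr,r,k):
    x,y=map(int,ctr);h=int(r*2)
    g=cv2.cvtColor(c['image'][y-h:y+h,x-h:x+h],cv2.COLOR_RGB2GRAY);g=cv2.resize(g,None,fx=k,fy=k,interpolation=cv2.INTER_CUBIC)
    o=cv2.HoughCircles(g,cv2.HOUGH_GRADIENT_ALT,1,20,param1=150,param2=.6,minRadius=int(.7*r*k),maxRadius=int(1.3*r*k))
    return None if o is None else [( (a+.5)/k-.5+x-h,(b+.5)/k-.5+y-h,rr/k) for a,b,rr in o[0][:,:3]]
for q in circ(w,(311,111),34,3) or []: print('w',q,onz(w,q[0],q[1],.131))
t=cam('top')
for q in circ(t,(339,204),12,6) or []: print('t',q,onz(t,q[0],q[1],.131))
s=cam('scene');p=proj(s,[.622,-.113,.131]);print(p)
# ellipse->approx circle in scene
for q in circ(s,p,12,6) or []: print('s',q,onz(s,q[0],q[1],.131))
x,y=map(int,p);x2,y2=339,204
A=cv2.resize(s['image'][y-30:y+30,x-30:x+30,::-1],(390,390),interpolation=cv2.INTER_CUBIC)
B=cv2.resize(t['image'][y2-30:y2+30,x2-30:x2+30,::-1],(390,390),interpolation=cv2.INTER_CUBIC)
print(x,y);cv2.imwrite('pics/rings.png',np.hstack([A,B]))
E
```

```text
slot wrist [ 0.62391834 -0.11111967  0.116     ]
w (np.float32(309.66666), np.float32(111.33334), np.float32(29.166245)) [ 0.62287517 -0.11088563  0.131     ]
w (np.float32(309.66666), np.float32(111.33334), np.float32(34.62138)) [ 0.62287517 -0.11088563  0.131     ]
t (np.float32(338.08334), np.float32(204.25), np.float32(9.310568)) [ 0.62070235 -0.11340837  0.131     ]
[344.60507666 257.51590438]
344 257
```

View pics/rings.png

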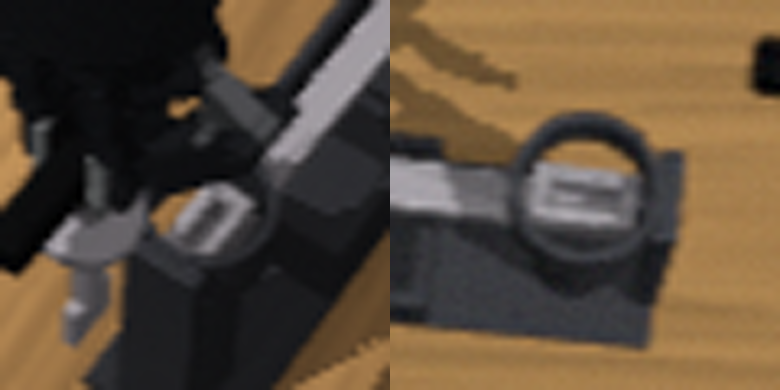

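Left (scene): slot centre at crop (213,218), key tip at (75,333), key collar at (97,228). Right (top): ring centre at crop (588,188), slot at (585,195).

```bash
python3 - <<'E'
from h import *
s=cam('scene');t=cam('top');T=tcp()
f=lambda a,b:(314+a/6.5-.5,227+b/6.5-.5)
h=lambda a,b:(309+(a-390)/6.5-.5,174+b/6.5-.5)
z=T[2,3]; print(T[:3,3])
print('slot s',onz(s,*f(213,218),.116),'t',onz(t,*h(585,195),.116),'ring t',onz(t,*h(588,188),.131))
print('tip s',onz(s,*f(75,333),z-.172),'kcollar',onz(s,*f(97,228),z-.172+.0775))
E
```

```text
[ 0.62022978 -0.1955143   0.35091419]
slot s [ 0.62511776 -0.1095045   0.116     ] t [ 0.62529817 -0.11475951  0.116     ] ring t [ 0.62456999 -0.1151738   0.131     ]
tip s [ 0.6196333  -0.19978006  0.17891419] kcollar [ 0.62559313 -0.19854103  0.25641419]
```

Emit:
drive_tool([
  {"tx": 0.2, "ty": 4, "tz": 0, "yaw": 0},
  {"tx": 0.4, "ty": 8.2, "tz": 0, "yaw": 0},
  {"tx": 0.4, "ty": 8.2, "tz": -2, "yaw": 0},
  {"tx": 0.4, "ty": 8.2, "tz": -4, "yaw": 0},
  {"tx": 0.4, "ty": 8.2, "tz": -4, "yaw": 0},
])

```text
time: 5.35
position: [0.6234, -0.1134, 0.3094]
orientation: [-179.8, 0.0, 83.3]
ft_force: [-0.6, -0.5, -0.8]
grip_width: 0.0133
gripper_force: 61.2
```

```bash
python3 - <<'E'
from h import *
s=cam('scene');t=cam('wrist');T=tcp();print(T[:3,3])
A=cv2.resize(s['image'][225:285,314:374,::-1],(390,390),interpolation=cv2.INTER_CUBIC)
B=cv2.resize(t['image'][200:400,220:420,::-1],(390,390),interpolation=cv2.INTER_CUBIC)
cv2.imwrite('pics/hov.png',np.hstack([A,B]))
for p in ([.6245,-.112,.131],[.6245,-.112,.116],[.6245,-.112,T[2,3]-.172]): print((proj(s,p)-[314,225]+.5)*6.5, (proj(t,p)-[220,200]+.5)*1.95+[390,0])
E
```

```text
[ 0.62458597 -0.11343988  0.31147683]
[209.89653755 215.5682975 ] [586.30055195  75.46819858]
[208.05412492 235.69339576] [586.19238223  62.85981132]
[210.95354892 204.02231837] [586.36700929  83.21454263]
```

View pics/hov.png

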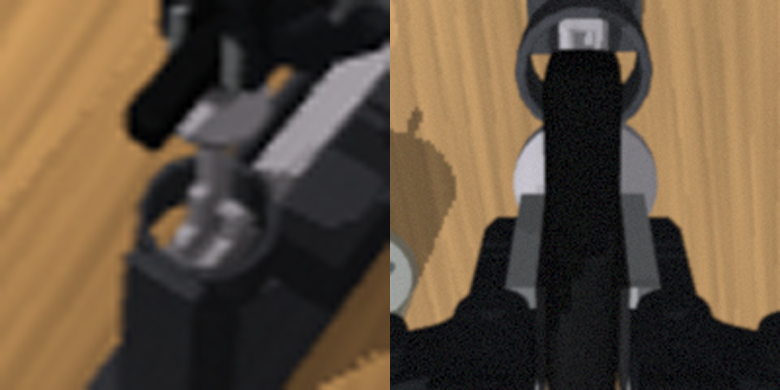

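Left: the blade hangs over the ring, with the shaft at u≈212 and the ring centre at u≈207. Right: ring centre at u≈584, slot at 582, key collar at 585. So the key is nearly aligned and needs about -0.5 mm in x and -2 mm in y.

Emit:
drive_tool([
  {"tx": -0.05, "ty": -0.2, "tz": 0, "yaw": 0},
  {"tx": -0.05, "ty": -0.2, "tz": -1, "yaw": 0},
  {"tx": -0.05, "ty": -0.2, "tz": -2, "yaw": 0},
  {"tx": -0.05, "ty": -0.2, "tz": -2.6, "yaw": 0},
  {"tx": -0.05, "ty": -0.2, "tz": -2.6, "yaw": 0},
])

```text
time: 6.08
position: [0.624, -0.1151, 0.2855]
orientation: [180.0, 0.0, 83.3]
ft_force: [-1.3, -0.2, 5.8]
grip_width: 0.0129
gripper_force: 62.1
```

Emit:
drive_tool([
  {"tx": 0, "ty": 0, "tz": -0.3, "yaw": 0},
  {"tx": 0, "ty": 0, "tz": -0.5, "yaw": 0},
  {"tx": 0, "ty": 0, "tz": -0.5, "yaw": 0},
])

```text
time: 6.45
position: [0.624, -0.1145, 0.2795]
orientation: [180.0, -0.1, 83.3]
ft_force: [1.3, 1.9, -0.3]
grip_width: 0.0129
gripper_force: 61.0
```

```bash
python3 - <<'E'
from h import *
s=readout.sense();print(s['position'],s['orientation'],s['ft_force'],s['wrist_torque'])
E
```

```text
[ 0.62397012 -0.11447862  0.27948534] [ 1.79996937e+02 -7.20689600e-02  8.33338181e+01] [ 1.30321536  1.92671548 -0.29773076] [ 0.62012006 -0.21162783  0.00637235]
```

Emit:
drive_tool([
  {"tx": 0, "ty": 0, "tz": -0.3, "yaw": 0},
  {"tx": 0, "ty": 0, "tz": -0.6, "yaw": 0},
  {"tx": 0, "ty": 0, "tz": -0.6, "yaw": 0},
])

```text
time: 6.82
position: [0.6239, -0.1148, 0.2735]
orientation: [-180.0, -0.0, 83.3]
ft_force: [0.8, 3.6, -1.0]
grip_width: 0.0127
gripper_force: 60.7
```

```bash
python3 - <<'E'
from h import *
s=readout.sense();print(s['position'],s['orientation'],s['ft_force'],s['wrist_torque'])
E
```

```text
[ 0.62387179 -0.11480385  0.27346247] [-1.79984317e+02 -4.31800833e-02  8.33254237e+01] [ 0.78140983  3.63162246 -0.99414066] [ 0.9877263  -0.33071828  0.00618327]
```

Emit:
drive_tool([
  {"tx": 0, "ty": 0.1, "tz": 0, "yaw": -0.12},
  {"tx": 0, "ty": 0.1, "tz": 0, "yaw": -0.25},
  {"tx": 0, "ty": 0.1, "tz": 0, "yaw": -0.38},
  {"tx": -0.05, "ty": 0.1, "tz": 0, "yaw": -0.5},
  {"tx": -0.05, "ty": 0.1, "tz": 0, "yaw": -0.5},
])

```text
time: 7.45
position: [0.6232, -0.1139, 0.2735]
orientation: [-180.0, 0.0, 54.7]
ft_force: [1.3, 3.5, -2.2]
grip_width: 0.013
gripper_force: 60.6
```

```bash
python3 - <<'E'
from h import *
s=readout.sense();print(s['position'],s['orientation'],s['ft_force'],s['wrist_torque'])
E
```

```text
[ 0.62315811 -0.11391222  0.27352028] [-1.79959762e+02  1.44614830e-02  5.47376432e+01] [ 1.27746451  3.48722636 -2.15681243] [ 1.05560596 -0.22153617  0.03652729]
```

Emit:
drive_tool([
  {"tx": 0, "ty": 0.1, "tz": 0, "yaw": -0.12},
  {"tx": 0, "ty": 0.1, "tz": 0, "yaw": -0.25},
  {"tx": 0, "ty": 0.15, "tz": 0, "yaw": -0.38},
  {"tx": 0, "ty": 0.15, "tz": 0, "yaw": -0.5},
  {"tx": 0, "ty": 0.15, "tz": 0, "yaw": -0.5},
])

```text
time: 8.07
position: [0.6231, -0.113, 0.2735]
orientation: [-180.0, 0.1, 26.2]
ft_force: [1.3, 2.8, -2.0]
grip_width: 0.013
gripper_force: 60.6
```

```bash
python3 - <<'E'
from h import *
s=readout.sense();print(s['position'],s['orientation'],s['ft_force'],s['wrist_torque'])
t=cam('top');g=t['image'].max(2)
save(t,'t2.png',(180,60,420,240),2.5)
E
```

```text
[ 0.62312255 -0.11295567  0.27351886] [-1.79996684e+02  5.10371103e-02  2.61800798e+01] [ 1.27515176  2.81316859 -2.00075732] [ 0.7343389  -0.22751989  0.06478995]
```

View pics/t2.png

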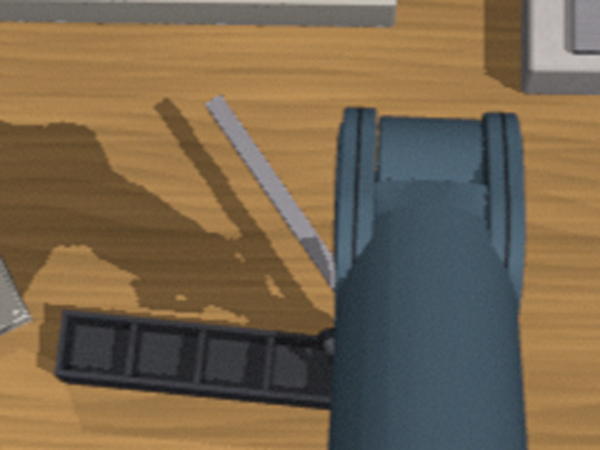

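The bar has swung to about 33° from world +x, from crop (330,275) to (215,100); the tray's four empty compartments are visible. I continue turning.

Emit:
drive_tool([
  {"tx": 0, "ty": 0.1, "tz": 0, "yaw": -0.15},
  {"tx": 0, "ty": 0.1, "tz": 0, "yaw": -0.3},
  {"tx": -0.05, "ty": 0.1, "tz": 0, "yaw": -0.45},
  {"tx": -0.05, "ty": 0.1, "tz": 0, "yaw": -0.58},
  {"tx": -0.05, "ty": 0.1, "tz": 0, "yaw": -0.58},
])

```text
time: 8.75
position: [0.6229, -0.1121, 0.2736]
orientation: [180.0, -0.0, -7.0]
ft_force: [2.1, 1.2, -4.9]
grip_width: 0.0128
gripper_force: 60.2
```

```bash
python3 - <<'E'
from h import *
s=readout.sense();print(s['position'],s['orientation'],s['ft_force'],s['wrist_torque'],s['joint_pos'])
t=cam('top');im=t['image'].astype(int)
g=im.max(2);m=((g>110)&(im.max(2)-im.min(2)<30)).astype(np.uint8);m[:80]=0;m[200:]=0;m[:,:230]=0;m[:,:]*=1;m[:,370:]=0
n,l,st,ce=cv2.connectedComponentsWithStats(m)
for i in range(1,n):
  if st[i,4]>80:
    p=np.argwhere(l==i)[:,::-1];w=np.array([onz(t,*q,.098)[:2] for q in p]);u=np.linalg.svd(w-w.mean(0),full_matrices=False)[2][0];print(st[i],w.mean(0),np.degrees(np.arctan2(u[1],u[0])))
E
```

```text
[ 0.62294108 -0.11207513  0.27357886] [ 1.79970582e+02 -7.05019475e-03 -7.01422014e+00] [ 2.13514628  1.23155769 -4.85759075] [ 0.39187499 -0.74556599  0.07345826] [  7.94853572  30.89391915  -2.59856487  92.36305544   1.63001594
  56.77323663 -92.18916036]
[333  80   7  26 180] [ 0.8760415  -0.10684605] -178.8862954516676
```

Emit:
drive_tool([
  {"tx": 0, "ty": 0, "tz": 0, "yaw": 0.1},
  {"tx": 0, "ty": 0, "tz": 0, "yaw": 0.1},
  {"tx": 0, "ty": 0, "tz": 2, "yaw": 0.1},
  {"tx": 0, "ty": 0, "tz": 5, "yaw": 0.1},
  {"tx": 0, "ty": 0, "tz": 8, "yaw": 0.1},
])

```text
time: 9.43
position: [0.6222, -0.1128, 0.3547]
orientation: [179.9, 0.1, -1.6]
ft_force: [0.6, 0.4, -1.5]
grip_width: 0.0127
gripper_force: 60.8
```

Emit:
drive_tool([
  {"tx": -2.5, "ty": -5.5, "tz": 0, "yaw": 0.05},
  {"tx": -5, "ty": -11, "tz": 0, "yaw": 0.1},
  {"tx": -7.5, "ty": -16.5, "tz": 0, "yaw": 0.15},
  {"tx": -10, "ty": -22, "tz": 0, "yaw": 0.22},
  {"tx": -12.5, "ty": -27, "tz": 0, "yaw": 0.27},
])

```text
time: 10.05
position: [0.4957, -0.3845, 0.3541]
orientation: [180.0, 0.1, 14.0]
ft_force: [0.4, -0.5, -0.5]
grip_width: 0.0132
gripper_force: 60.8
```

Emit:
drive_tool([
  {"tx": -1.6, "ty": -1.9, "tz": 0, "yaw": 0},
  {"tx": -1.6, "ty": -1.9, "tz": 0, "yaw": 0},
  {"tx": -1.6, "ty": -1.9, "tz": 0, "yaw": 0},
])

```text
time: 10.42
position: [0.4824, -0.3998, 0.3539]
orientation: [-180.0, -0.0, 14.0]
ft_force: [0.5, 0.8, -1.2]
grip_width: 0.0128
gripper_force: 60.8
```

```bash
python3 - <<'E'
from h import *
s=readout.sense();print(s['position'],s['orientation'],s['ft_force'])
t=cam('top');im=t['image'].astype(int)
save(t,'t3.png')
g=im.max(2);m=((g>110)&(im.max(2)-im.min(2)<30)).astype(np.uint8);m[:72]=0;m[215:]=0;m[:,:300]=0;m[:,370:]=0
n,l,st,ce=cv2.connectedComponentsWithStats(m)
for i in range(1,n):
  if st[i,4]>80:
    p=np.argwhere(l==i)[:,::-1];w=np.array([onz(t,*q,.098)[:2] for q in p]);u=np.linalg.svd(w-w.mean(0),full_matrices=False)[2][0];print(st[i],w.mean(0),np.degrees(np.arctan2(u[1],u[0])))
E
```

```text
[ 0.48238292 -0.39978736  0.35391131] [-1.79952800e+02 -1.15543234e-02  1.40331176e+01] [ 0.48971284  0.75036746 -1.16446287]
[333  78   9  93 668] [ 0.80443715 -0.10895477] -178.158064978375
```

View pics/t3.png

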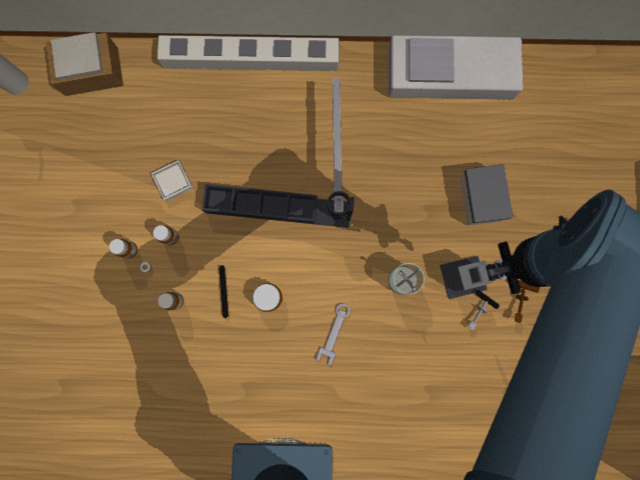

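The bar lies at (335,80)–(339,195), about 1.9° off world +x, so it is well open. The bottles are unchanged. Now I return the key.

Emit:
drive_tool([
  {"tx": -0.1, "ty": -0.1, "tz": -3, "yaw": 0.01},
  {"tx": -0.1, "ty": -0.1, "tz": -6, "yaw": 0.01},
  {"tx": -0.1, "ty": -0.1, "tz": -8, "yaw": 0.01},
  {"tx": -0.1, "ty": -0.1, "tz": -9.5, "yaw": 0.01},
  {"tx": -0.1, "ty": -0.1, "tz": -10.5, "yaw": 0.01},
])

```text
time: 11.1
position: [0.4814, -0.4011, 0.2483]
orientation: [-180.0, -0.0, 14.6]
ft_force: [0.2, 0.1, -0.7]
grip_width: 0.013
gripper_force: 60.7
```

Emit:
drive_tool([
  {"tx": 0, "ty": 0, "tz": -2, "yaw": 0},
  {"tx": 0, "ty": 0, "tz": -4, "yaw": 0},
  {"tx": 0, "ty": 0, "tz": -5.5, "yaw": 0},
  {"tx": 0, "ty": 0, "tz": -5.5, "yaw": 0},
])

```text
time: 11.6
position: [0.4807, -0.4018, 0.1931]
orientation: [-180.0, 0.0, 14.5]
ft_force: [0.2, -0.5, -1.7]
grip_width: 0.0128
gripper_force: 60.7
```

```bash
python3 - <<'E'
from h import *
s=readout.sense();print(s['position'],s['orientation'],s['ft_force'],s['wrist_torque'])
E
```

```text
[ 0.48073087 -0.40180724  0.19305658] [-1.79962563e+02  3.59744353e-02  1.45415852e+01] [ 0.21604612 -0.47907828 -1.7296892 ] [ 0.02339474 -0.07079092 -0.02184612]
```

Emit:
drive_tool([
  {"tx": 0, "ty": 0, "tz": -0.15, "yaw": 0},
  {"tx": 0, "ty": 0, "tz": -0.15, "yaw": 0},
])

```text
time: 11.85
position: [0.481, -0.4018, 0.1927]
orientation: [180.0, -0.0, 14.5]
ft_force: [0.3, 0.6, -1.2]
grip_width: 0.0131
gripper_force: 60.7
```

Emit:
drive_tool([
  {"tx": 0, "ty": 0, "tz": 0, "yaw": 0},
  {"tx": 0, "ty": 0, "tz": 0, "yaw": 0},
  {"tx": 0, "ty": 0, "tz": 0, "yaw": 0},
  {"tx": 0, "ty": 0, "tz": 4, "yaw": 0},
  {"tx": 0, "ty": 0, "tz": 9, "yaw": 0},
], fingers=1)

```text
time: 12.48
position: [0.4803, -0.4014, 0.2825]
orientation: [-179.9, 0.1, 14.5]
ft_force: [0.8, -0.2, 0.4]
grip_width: 0.0852
gripper_force: 0.0
```

```bash
python3 - <<'E'
from h import *
s=readout.sense();print(s['position'],s['orientation'],s['ft_force'])
t=cam('top');im=t['image'].astype(int);g=im.max(2)
# tray: dark region
m=(g<70).astype(np.uint8)[165:240,195:325];m=cv2.morphologyEx(m,cv2.MORPH_CLOSE,np.ones((9,9)))
for u in range(205,325,10):
    col=im[170:235,u]; sat=col.max(1)-col.min(1); d=np.where((sat<25)&(col.max(1)<110))[0]+170; print(u,d.min(),d.max(),end=' | ')
# white caps
hsv=cv2.cvtColor(t['image'],cv2.COLOR_RGB2HSV)
w=((hsv[:,:,2]>150)&(hsv[:,:,1]<50)).astype(np.uint8);w[:200]=0;w[330:]=0;w[:,300:]=0
n,l,st,ce=cv2.connectedComponentsWithStats(w)
print()
for i in range(1,n):
    if st[i,4]>20: print('cap',st[i],ce[i].round(1),onz(t,*ce[i],.075).round(4))
c=cam('scene')
hsv=cv2.cvtColor(c['image'],cv2.COLOR_RGB2HSV)
w=((hsv[:,:,2]>150)&(hsv[:,:,1]<50)).astype(np.uint8);w[:100]=0;w[220:]=0;w[:,450:]=0;w[:,:280]=0
n,l,st,ce=cv2.connectedComponentsWithStats(w)
for i in range(1,n):
    if st[i,4]>20: print('scap',st[i],ce[i].round(1),onz(c,*ce[i],.070).round(4))
E
```

```text
[ 0.4802893  -0.40141411  0.28246592] [-1.79884804e+02  9.36365484e-02  1.45458214e+01] [ 0.78056645 -0.17820901  0.37915818]
205 184 211 | 215 185 213 | 225 186 214 | 235 187 215 | 245 188 216 | 255 189 217 | 265 190 218 | 275 191 219 | 285 192 220 | 295 193 221 | 305 194 222 | 315 195 223 | 
cap [153 225  15  15 172] [160.2 232.2] [0.5639 0.2685 0.075 ]
cap [109 239  15  15 174] [116.2 246. ] [0.5322 0.3617 0.075 ]
cap [253 284  27  26 538] [265.8 296.8] [0.4289 0.036  0.075 ]
scap [393 114  12   9  84] [398.4 118.3] [0.5305 0.3688 0.07  ]
scap [388 142  12  10  93] [393.4 146.4] [0.5617 0.2746 0.07  ]
scap [423 172  26  19 397] [435.9 181.2] [0.7057 0.2272 0.07  ]
scap [295 185  22  18 322] [305.6 193.5] [0.4359 0.0286 0.07  ]
```

Emit:
drive_tool([
  {"tx": 1, "ty": 4, "tz": 1, "yaw": 0.12},
  {"tx": 1, "ty": 10, "tz": 2, "yaw": 0.25},
  {"tx": 1, "ty": 16, "tz": 2, "yaw": 0.4},
  {"tx": 1, "ty": 22, "tz": 2, "yaw": 0.5},
  {"tx": 1, "ty": 28, "tz": 2, "yaw": 0.65},
])

```text
time: 13.2
position: [0.4905, -0.12, 0.3023]
orientation: [180.0, -0.0, 52.0]
ft_force: [1.5, 0.6, -0.1]
grip_width: 0.0855
gripper_force: 0.0
```

Emit:
drive_tool([
  {"tx": 0, "ty": 6, "tz": 0, "yaw": 0.12},
  {"tx": 0, "ty": 12, "tz": 0, "yaw": 0.25},
  {"tx": 0, "ty": 18, "tz": 0, "yaw": 0.4},
  {"tx": 0, "ty": 24, "tz": 0, "yaw": 0.5},
  {"tx": 0, "ty": 30, "tz": 0, "yaw": 0.585},
])

```text
time: 13.82
position: [0.4906, 0.1798, 0.3023]
orientation: [180.0, 0.0, 85.4]
ft_force: [0.8, -0.6, 0.6]
grip_width: 0.0855
gripper_force: 0.0
```

Emit:
drive_tool([
  {"tx": 0, "ty": 0, "tz": 0, "yaw": 0},
  {"tx": 0, "ty": 0, "tz": 0, "yaw": 0},
])

```text
time: 14.08
position: [0.4907, 0.1775, 0.3019]
orientation: [-180.0, 0.1, 85.3]
ft_force: [-0.0, -0.2, 0.5]
grip_width: 0.0858
gripper_force: 0.0
```

```bash
cat >> h.py <<'E'
def caps(c,z,vmin=130,smax=60,amin=15):
    hsv=cv2.cvtColor(c['image'],cv2.COLOR_RGB2HSV)
    w=((hsv[:,:,2]>vmin)&(hsv[:,:,1]<smax)).astype(np.uint8)
    n,l,st,ce=cv2.connectedComponentsWithStats(w)
    return [(st[i].tolist(),ce[i].round(1).tolist(),onz(c,*ce[i],z)[:2].round(4).tolist()) for i in range(1,n) if st[i,4]>amin]
E
python3 - <<'E'
from h import *
s=readout.sense();print(s['position'],s['orientation'])
w=cam('wrist');save(w,'w4.png')
for q in caps(w,.075,amin=150): print('w',q)
t=cam('top')
for z in (.044,): print([onz(t,u,v-.5,z)[:2].round(4) for u,v in ((205,184),(315,195))],'bot0',[onz(t,u,v+.5,0)[:2].round(4) for u,v in ((205,211),(315,223))])
print('septum',onz(t,145,267,.01))
E
```

```text
[0.4907321  0.17747677 0.30191211] [-1.79962915e+02  5.49036363e-02  8.52753479e+01]
w ([490, 17, 106, 120, 6050], [539.3, 77.0], [0.658, 0.2726])
w ([293, 22, 28, 32, 539], [306.5, 37.2], [0.4925, 0.312])
w ([385, 65, 44, 49, 1680], [406.3, 89.2], [0.562, 0.2723])
w ([482, 68, 33, 68, 177], [497.9, 101.8], [0.6294, 0.2581])
w ([192, 110, 44, 45, 1496], [213.5, 132.2], [0.4163, 0.2539])
w ([240, 323, 57, 49, 2207], [268.1, 346.9], [0.4337, 0.0614])
w ([197, 424, 61, 22, 547], [226.7, 434.5], [0.3788, -0.0385])
[array([0.6804, 0.1834]), array([ 0.6593, -0.0643])] bot0 [array([0.6244, 0.1907]), array([ 0.6006, -0.065 ])]
septum [0.4925175  0.31905969 0.01      ]
```

View pics/w4.png

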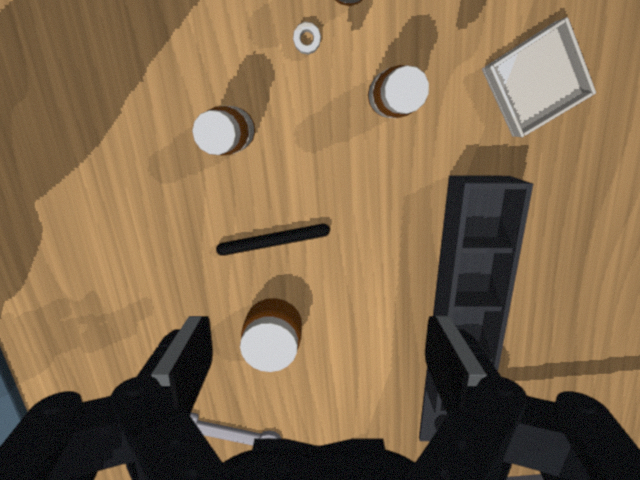

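Wrist view: bottle A's cap is at (213,132), bottle B's at (406,89), and a third bottle is at the upper edge (350,0). Also visible: septum (306,37), marker (272,240), squat jar (268,345), tray at right. I pick B first.

Emit:
drive_tool([
  {"tx": 3.6, "ty": 4.6, "tz": 0, "yaw": 0},
  {"tx": 7.2, "ty": 9.2, "tz": 0, "yaw": 0},
  {"tx": 7.2, "ty": 9.2, "tz": -6, "yaw": 0},
  {"tx": 7.2, "ty": 9.2, "tz": -10, "yaw": 0},
  {"tx": 7.2, "ty": 9.2, "tz": -10, "yaw": 0},
])

```text
time: 14.8
position: [0.5616, 0.2673, 0.1993]
orientation: [-179.7, 0.3, 85.2]
ft_force: [-0.6, 0.8, -0.2]
grip_width: 0.0854
gripper_force: 0.0
```

```bash
python3 - <<'E'
from h import *
s=readout.sense();T=tcp();print(s['position'],s['orientation'])
w=cam('wrist')
for q in caps(w,.075,amin=300): print('w',q, (np.linalg.inv(T)@np.array([*q[2],.075,1]))[:2].round(4))
t=cam('top')
for q in caps(t,.075): 
    if 100<q[1][0]<300 and 190<q[1][1]<330: print('t',q)
E
```

```text
[0.56162777 0.26734861 0.19928759] [-179.68802717    0.25719811   85.18104548]
w ([207, 51, 67, 73, 3737], [240.1, 87.1], [0.531, 0.3657]) [ 0.096  -0.0381]
w ([443, 146, 134, 134, 7732], [506.9, 208.3], [0.6622, 0.2953]) [0.0369 0.0985]
w ([195, 149, 34, 34, 681], [211.3, 165.4], [0.5107, 0.3303]) [ 0.059  -0.0554]
w ([293, 235, 58, 54, 2437], [321.8, 261.8], [0.5625, 0.2729]) [0.0062 0.0011]
w ([48, 286, 56, 49, 2097], [75.7, 309.7], [0.4169, 0.2545]) [-0.0244 -0.1425]
t ([153, 225, 16, 15, 185], [160.3, 232.2], [0.5638, 0.2683])
t ([253, 284, 27, 26, 560], [265.8, 296.8], [0.429, 0.0361])
```

Emit:
drive_tool([
  {"tx": 0.1, "ty": 0.2, "tz": -4, "yaw": 0},
  {"tx": 0.1, "ty": 0.2, "tz": -7.5, "yaw": 0},
  {"tx": 0.1, "ty": 0.2, "tz": -9.1, "yaw": 0},
  {"tx": 0.1, "ty": 0.2, "tz": -9.1, "yaw": 0},
])

```text
time: 15.4
position: [0.5644, 0.2721, 0.1122]
orientation: [180.0, -0.0, 85.3]
ft_force: [-0.5, -0.3, 0.4]
grip_width: 0.0852
gripper_force: 0.0
```

Emit:
drive_tool([
  {"tx": 0, "ty": 0, "tz": 0, "yaw": 0},
  {"tx": 0, "ty": 0, "tz": 0, "yaw": 0},
  {"tx": 0, "ty": 0, "tz": 0, "yaw": 0},
  {"tx": 0, "ty": 0, "tz": 0, "yaw": 0},
], fingers=0)

```text
time: 15.9
position: [0.5644, 0.2727, 0.113]
orientation: [179.9, -0.0, 85.3]
ft_force: [-2.1, -0.6, 8.8]
grip_width: 0.0364
gripper_force: 59.1
```

Emit:
drive_tool([
  {"tx": 0, "ty": 0, "tz": 0, "yaw": 0},
  {"tx": 0, "ty": 0, "tz": 0, "yaw": 0},
])

```text
time: 16.15
position: [0.5644, 0.2727, 0.113]
orientation: [179.9, -0.0, 85.3]
ft_force: [-2.1, -1.1, 7.5]
grip_width: 0.0366
gripper_force: 59.1
```

```bash
python3 - <<'E'
from h import *
s=readout.sense();print(s['position'],s['ft_force'],s['grip_width'])
c=cam('scene');p=proj(c,[.564,.27,.06]);print(p);x,y=map(int,p);save(c,'s4.png',(x-40,y-40,x+40,y+40),6)
E
```

```text
[0.56437266 0.27269217 0.11297705] [-2.12258654 -1.09805142  7.48146896] 0.03658011573530684
[393.03176042 150.2704409 ]
```

View pics/s4.png

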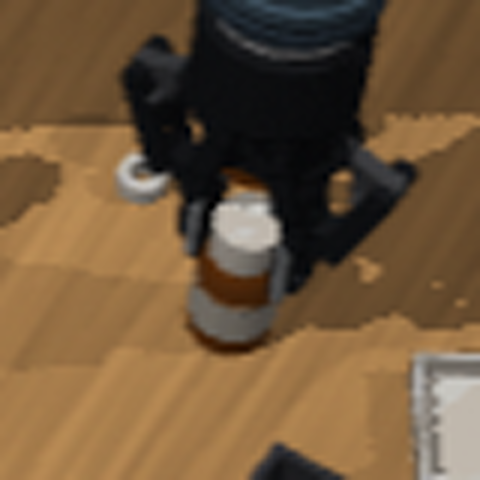

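Bottle B is held upright between the pads (crop centre 240,270).

Emit:
drive_tool([
  {"tx": 0, "ty": 0, "tz": 4, "yaw": 0},
  {"tx": 0, "ty": 0, "tz": 9, "yaw": 0},
  {"tx": 4, "ty": -5.5, "tz": 9, "yaw": 0},
  {"tx": 8.4, "ty": -11.5, "tz": 9, "yaw": 0},
  {"tx": 8.4, "ty": -11.5, "tz": 9, "yaw": 0},
])

```text
time: 16.82
position: [0.6506, 0.1509, 0.2015]
orientation: [179.9, 0.2, 84.9]
ft_force: [-0.7, 0.7, -0.1]
grip_width: 0.0362
gripper_force: 60.6
```

```bash
python3 - <<'E'
from h import *
s=readout.sense();print(s['position'],s['orientation'],s['ft_force'],s['grip_width'])
c=cam('scene')
for z in (0.006,.044): print(proj(c,[.648,.1547,z]))
x,y=map(int,proj(c,[.648,.12,.08]));A=cv2.resize(c['image'][y-45:y+45,x-45:x+45,::-1],(400,400),interpolation=cv2.INTER_CUBIC)
w=cam('wrist');B=cv2.resize(w['image'][80:480,120:520,::-1],(400,400))
cv2.imwrite('pics/s5.png',np.hstack([A,B]));print(x,y)
E
```

```text
[0.65058736 0.15089489 0.20147302] [179.88127133   0.19173019  84.88610773] [-0.69174627  0.69203344 -0.12577584] 0.036228858221725294
[400.12263403 206.0613561 ]
[401.92751828 197.99379619]
397 200
```

View pics/s5.png

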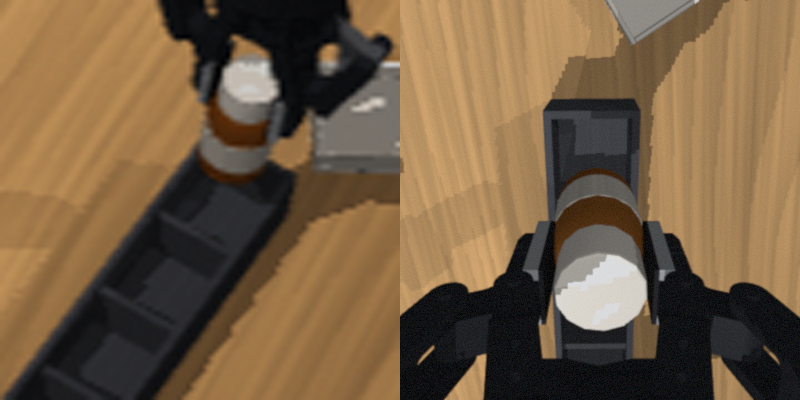

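Left: the bottle hangs over the end compartment, base at (232,175). Right: tray rims at u=546–638 (centre 592) with the bottle at u≈600, so about 4 mm too far in +x.

Emit:
drive_tool([
  {"tx": -0.2, "ty": 0, "tz": 0, "yaw": 0},
  {"tx": -0.2, "ty": 0, "tz": 0, "yaw": 0},
  {"tx": -0.2, "ty": 0, "tz": -2, "yaw": 0},
  {"tx": -0.2, "ty": 0, "tz": -3, "yaw": 0},
  {"tx": -0.2, "ty": 0, "tz": -3, "yaw": 0},
])

```text
time: 17.55
position: [0.6448, 0.157, 0.1695]
orientation: [-179.8, 0.1, 85.3]
ft_force: [-0.8, 0.1, -0.6]
grip_width: 0.0362
gripper_force: 60.6
```

```bash
python3 - <<'E'
from h import *
s=readout.sense();print(s['position'],s['orientation'],s['ft_force'],s['grip_width'])
w=cam('wrist'); g=w['image'].max(2).astype(int); im=w['image'].astype(int); sat=im.max(2)-im.min(2)
for v in (185,195,205,215,225): 
    d=np.where((sat[v]<25)&(g[v]<110))[0]; d=d[(d>200)&(d<420)]; print(v,d.min(),d.max(),[onz(w,x,v,.044)[:2].round(4) for x in (d.min(),d.max())])
col=g[150:330,(312)];print(col.tolist())
T=tcp()
for y in (-.127,-.122,-.064,-.06):pass
for yy in (.127,.122,.064,.06): print(proj(w,np.array([.640,.062,.044])+yy*np.array([.087,.996,0])).round(1))
E
```

```text
[0.64481893 0.15699876 0.16952926] [-1.79831403e+02  6.41058774e-02  8.53259848e+01] [-0.82109543  0.11708905 -0.61328804] 0.036224227353166015Traceback (most recent call last):
  File "<stdin>", line 5, in <module>
    return umr_minimum(a, axis, None, out, keepdims, initial, where)
ValueError: zero-size array to reduction operation minimum which has no identity
```

```bash
python3 - <<'E'
from h import *
s=readout.sense();print(s['position'])
w=cam('wrist'); save(w,'w6.png')
for yy in (.127,.064): print([proj(w,np.array([.640,.062,.044])+yy*np.array([.087,.996,0])+xx*np.array([.996,-.087,0])).round(1) for xx in (-.03,.03)])
E
```

```text
[0.64541044 0.15717245 0.17048955]
[array([270.1, 215.9]), array([381.6, 216.6])]
[array([274. , 318.7]), array([375.1, 319.3])]
```

View pics/w6.png

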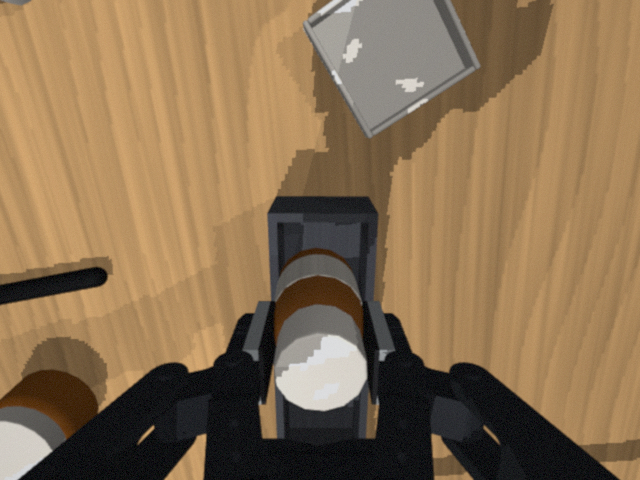

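Tray rims at u=268–377 with the bottle at u≈319 and the tray's end rim at v≈211. That is centred to about 2 mm, so I lower it.

Emit:
drive_tool([
  {"tx": 0.1, "ty": 0, "tz": -2, "yaw": 0},
  {"tx": 0.1, "ty": 0, "tz": -3.5, "yaw": 0},
  {"tx": 0.1, "ty": 0, "tz": -4.6, "yaw": 0},
  {"tx": 0.1, "ty": 0, "tz": -4.95, "yaw": 0},
  {"tx": 0.1, "ty": 0, "tz": -4.95, "yaw": 0},
])

```text
time: 18.27
position: [0.6468, 0.1572, 0.1217]
orientation: [-180.0, -0.0, 85.3]
ft_force: [-0.7, 0.5, -0.9]
grip_width: 0.0364
gripper_force: 60.6
```

```bash
python3 - <<'E'
from h import *
s=readout.sense();print(s['position'],s['orientation'],s['ft_force'],s['grip_width'])
E
```

```text
[0.64682712 0.15723652 0.12171716] [-1.79988475e+02 -2.53186434e-05  8.53080362e+01] [-0.74912825  0.50600461 -0.94033967] 0.03638794363532303
```

Emit:
drive_tool([
  {"tx": 0, "ty": 0, "tz": -0.15, "yaw": 0},
  {"tx": 0, "ty": 0, "tz": -0.25, "yaw": 0},
  {"tx": 0, "ty": 0, "tz": -0.25, "yaw": 0},
])

```text
time: 18.65
position: [0.6469, 0.1571, 0.1196]
orientation: [180.0, -0.0, 85.3]
ft_force: [0.1, -0.2, -0.5]
grip_width: 0.0365
gripper_force: 60.6
```

Emit:
drive_tool([
  {"tx": 0, "ty": 0, "tz": 0, "yaw": 0},
  {"tx": 0, "ty": 0, "tz": 0, "yaw": 0},
  {"tx": 0, "ty": 0, "tz": 0, "yaw": 0},
  {"tx": 0, "ty": 0, "tz": 3, "yaw": 0},
  {"tx": 0, "ty": 0, "tz": 8, "yaw": 0},
], fingers=1)

```text
time: 19.27
position: [0.6457, 0.1567, 0.1985]
orientation: [-179.8, 0.1, 85.3]
ft_force: [1.0, 0.1, -0.3]
grip_width: 0.0857
gripper_force: 0.0
```

```bash
python3 - <<'E'
from h import *
s=readout.sense();T=tcp();print(s['position'],s['orientation'],s['ft_force'])
w=cam('wrist')
for q in caps(w,.081,amin=300): print('w',q, (np.linalg.inv(T)@np.array([*q[2],.081,1]))[:2].round(4))
t=cam('top')
for q in caps(t,.081,amin=40): 
    if 90<q[1][0]<330 and 160<q[1][1]<330: print('t',q)
E
```

```text
[0.64568536 0.15669811 0.19851884] [-1.79784321e+02  7.97850165e-02  8.53146907e+01] [ 1.04333356  0.11749201 -0.25918813]
w ([305, 0, 156, 135, 11744], [381.2, 58.1], [0.6814, 0.2617]) [0.1077 0.0275]
w ([290, 248, 59, 54, 2514], [319.2, 274.5], [0.645, 0.1581]) [ 0.0015 -0.0004]
w ([1, 389, 51, 44, 1046], [19.7, 405.6], [0.4522, 0.0842]) [-0.0879 -0.1865]
t ([109, 239, 15, 15, 163], [116.2, 245.9], [0.5318, 0.3594])
t ([141, 262, 10, 10, 60], [145.8, 266.4], [0.4888, 0.2934])
t ([269, 285, 11, 24, 173], [273.9, 296.1], [0.4306, 0.0183])
t ([158, 293, 16, 15, 192], [165.4, 300.4], [0.4177, 0.2476])
```

Emit:
drive_tool([
  {"tx": -3, "ty": 5, "tz": 0, "yaw": 0},
  {"tx": -6, "ty": 10, "tz": 0, "yaw": 0},
  {"tx": -9, "ty": 15, "tz": 0, "yaw": 0},
  {"tx": -11.4, "ty": 20.6, "tz": 0, "yaw": 0},
  {"tx": -11.4, "ty": 20.6, "tz": 0, "yaw": 0},
])

```text
time: 20.0
position: [0.5283, 0.37, 0.1997]
orientation: [-179.9, -0.3, 85.9]
ft_force: [0.9, -0.2, 0.6]
grip_width: 0.0854
gripper_force: 0.0
```

```bash
python3 - <<'E'
from h import *
s=readout.sense();T=tcp();print(s['position'],s['orientation'],s['ft_force'])
w=cam('wrist')
for q in caps(w,.075,amin=300): print('w',q, (np.linalg.inv(T)@np.array([*q[2],.075,1]))[:2].round(4))
E
```

```text
[0.52830241 0.37000348 0.1996506 ] [-179.86525129   -0.25397585   85.86982361] [ 0.92649658 -0.23448721  0.60072063]
w ([297, 253, 58, 52, 2324], [325.4, 278.5], [0.5309, 0.3662]) [-0.0042  0.0032]
w ([262, 285, 30, 28, 481], [276.5, 298.5], [0.502, 0.3557]) [-0.0167 -0.0249]
w ([480, 290, 118, 101, 4866], [537.2, 335.0], [0.6542, 0.3208]) [-0.0406  0.1294]
```

Emit:
drive_tool([
  {"tx": -0.1, "ty": 0, "tz": 0, "yaw": 0},
  {"tx": -0.1, "ty": 0, "tz": -4, "yaw": 0},
  {"tx": -0.1, "ty": 0, "tz": -7.5, "yaw": 0},
  {"tx": -0.1, "ty": 0, "tz": -8.7, "yaw": 0},
  {"tx": -0.1, "ty": 0, "tz": -8.7, "yaw": 0},
])

```text
time: 20.68
position: [0.5323, 0.3621, 0.1121]
orientation: [-180.0, 0.1, 85.2]
ft_force: [-0.4, -0.1, 0.2]
grip_width: 0.0854
gripper_force: 0.0
```

Emit:
drive_tool([
  {"tx": 0, "ty": 0, "tz": 0, "yaw": 0},
  {"tx": 0, "ty": 0, "tz": 0, "yaw": 0},
  {"tx": 0, "ty": 0, "tz": 0, "yaw": 0},
  {"tx": 0, "ty": 0, "tz": 0, "yaw": 0},
], fingers=0)

```text
time: 21.18
position: [0.5323, 0.3637, 0.114]
orientation: [179.9, -0.1, 85.3]
ft_force: [-1.2, -0.9, 6.3]
grip_width: 0.0362
gripper_force: 59.2
```

```bash
python3 - <<'E'
from h import *
s=readout.sense();T=tcp();print(s['position'],s['orientation'],s['ft_force'],s['grip_width'])
w=cam('wrist')
for q in caps(w,.075,vmin=110,amin=300): print('w',q, (np.linalg.inv(T)@np.array([*q[2],.075,1]))[:2].round(4))
E
```

```text
[0.53227877 0.36373976 0.11395839] [ 1.79920213e+02 -5.81936579e-02  8.53089757e+01] [-1.18180781 -0.9161444   6.29563436] 0.0361658672329996
w ([273, 299, 94, 105, 6646], [321.9, 357.2], [0.5333, 0.3695]) [0.0058 0.0005]
w ([522, 357, 118, 95, 5922], [596.3, 406.5], [0.6299, 0.3406]) [-0.0151  0.0991]
```

Emit:
drive_tool([
  {"tx": 0, "ty": 0, "tz": 6, "yaw": 0},
  {"tx": 0, "ty": 0, "tz": 12, "yaw": 0},
  {"tx": 2.5, "ty": -5.4, "tz": 12, "yaw": 0},
  {"tx": 5, "ty": -10.8, "tz": 12, "yaw": 0},
  {"tx": 7.5, "ty": -16.2, "tz": 12, "yaw": 0},
])

```text
time: 21.85
position: [0.6075, 0.1994, 0.233]
orientation: [180.0, 0.0, 85.3]
ft_force: [1.1, 0.4, -0.9]
grip_width: 0.0359
gripper_force: 60.7
```

Emit:
drive_tool([
  {"tx": 2.4, "ty": -5.4, "tz": 0, "yaw": 0},
  {"tx": 3.4, "ty": -10.8, "tz": 0, "yaw": 0},
  {"tx": 3.4, "ty": -10.8, "tz": 0, "yaw": 0},
  {"tx": 3.4, "ty": -10.8, "tz": -4, "yaw": 0},
  {"tx": 3.4, "ty": -10.8, "tz": -4, "yaw": 0},
])

```text
time: 22.48
position: [0.6385, 0.0935, 0.1899]
orientation: [-179.7, 0.1, 85.4]
ft_force: [-1.3, 0.1, -1.1]
grip_width: 0.0362
gripper_force: 60.7
```

```bash
python3 - <<'E'
from h import *
s=readout.sense();T=tcp();print(s['position'],s['orientation'],s['ft_force'],s['grip_width'])
w=cam('wrist')
for q in caps(w,.081,vmin=110,amin=300): print('w',q, (np.linalg.inv(T)@np.array([*q[2],.081,1]))[:2].round(4))
t=cam('top')
for q in caps(t,.081,amin=40): 
    if 90<q[1][0]<330 and 160<q[1][1]<330: print('t',q)
E
```

```text
[0.63850751 0.0934702  0.18991632] [-1.79656611e+02  7.46484591e-02  8.53714974e+01] [-1.26403723  0.07534014 -1.07431859] 0.03621843077390409
w ([365, 0, 35, 18, 343], [379.7, 5.8], [0.6724, 0.2172]) [0.1262 0.0244]
w ([290, 123, 69, 71, 3761], [324.2, 157.8], [0.645, 0.1576]) [0.0646 0.0019]
w ([274, 299, 93, 105, 6819], [322.0, 356.6], [0.6355, 0.0486]) [-0.0448  0.0013]
w ([0, 308, 57, 82, 3861], [25.3, 350.6], [0.47, 0.0651]) [-0.0417 -0.165 ]
w ([0, 460, 32, 18, 373], [13.2, 468.4], [0.4325, -0.0208]) [-0.1304 -0.1955]
t ([151, 168, 35, 33, 650], [167.8, 183.0], [0.6713, 0.2558])
t ([140, 262, 10, 10, 48], [144.3, 266.6], [0.4885, 0.2965])
t ([158, 294, 16, 14, 178], [165.2, 300.4], [0.4177, 0.2481])
```

Emit:
drive_tool([
  {"tx": 0, "ty": 0, "tz": -1, "yaw": 0},
  {"tx": 0, "ty": 0, "tz": -4, "yaw": 0},
  {"tx": 0, "ty": 0, "tz": -6.5, "yaw": 0},
  {"tx": 0, "ty": 0, "tz": -7.3, "yaw": 0},
  {"tx": 0, "ty": 0, "tz": -7.3, "yaw": 0},
])

```text
time: 23.2
position: [0.6413, 0.0936, 0.1202]
orientation: [179.9, -0.0, 85.3]
ft_force: [0.7, 0.1, -0.3]
grip_width: 0.036
gripper_force: 60.7
```

```bash
python3 - <<'E'
from h import *
s=readout.sense();print(s['position'],s['orientation'],s['ft_force'],s['wrist_torque'])
E
```

```text
[0.64127208 0.09364381 0.12016377] [ 1.79948527e+02 -2.07309775e-02  8.53219863e+01] [ 0.66928596  0.10165815 -0.33053208] [ 0.02673043 -0.03899155 -0.01872089]
```

Near the floor (expected contact ~0.120). I lower 1 mm more and release.

Emit:
drive_tool([
  {"tx": 0, "ty": 0, "tz": -0.1, "yaw": 0},
  {"tx": 0, "ty": 0, "tz": -0.1, "yaw": 0},
])

```text
time: 23.45
position: [0.6415, 0.0933, 0.1191]
orientation: [179.9, -0.0, 85.3]
ft_force: [0.7, 1.2, 0.1]
grip_width: 0.0358
gripper_force: 60.9
```

Emit:
drive_tool([
  {"tx": 0, "ty": 0, "tz": 0, "yaw": 0},
  {"tx": 0, "ty": 0, "tz": 0, "yaw": 0},
  {"tx": 0, "ty": 0, "tz": 0, "yaw": 0},
  {"tx": 0, "ty": 0, "tz": 3, "yaw": 0},
  {"tx": 0, "ty": 0, "tz": 8, "yaw": 0},
], fingers=1)

```text
time: 24.08
position: [0.6397, 0.0928, 0.1976]
orientation: [-179.8, 0.1, 85.3]
ft_force: [0.6, -0.2, 0.0]
grip_width: 0.0851
gripper_force: 0.0
```

```bash
python3 - <<'E'
from h import *
s=readout.sense();T=tcp();print(s['position'],s['orientation'],s['ft_force'])
w=cam('wrist')
for q in caps(w,.081,vmin=110,amin=300): print('w',q, (np.linalg.inv(T)@np.array([*q[2],.081,1]))[:2].round(4))
t=cam('top')
for q in caps(t,.075,amin=40): 
    if 90<q[1][0]<330 and 160<q[1][1]<330: print('t',q)
E
```

```text
[0.63965464 0.09284047 0.19755196] [-1.79778094e+02  5.73075297e-02  8.53165562e+01] [ 0.6435532  -0.24287327  0.00323296]
w ([359, 0, 39, 20, 426], [375.5, 6.5], [0.6733, 0.2181]) [0.1277 0.0238]
w ([288, 121, 67, 69, 3529], [321.1, 155.3], [0.645, 0.1574]) [0.0649 0.0005]
w ([291, 235, 61, 65, 2868], [321.6, 269.0], [0.6406, 0.0978]) [0.0051 0.001 ]
w ([0, 304, 63, 79, 4096], [28.2, 344.0], [0.4674, 0.0643]) [-0.0424 -0.1689]
t ([151, 168, 33, 33, 620], [167.0, 183.0], [0.6727, 0.2594])
t ([140, 262, 10, 10, 47], [144.3, 266.7], [0.4887, 0.2985])
t ([158, 294, 16, 14, 181], [165.3, 300.4], [0.4176, 0.2497])
```

Emit:
drive_tool([
  {"tx": -4.4, "ty": 3.2, "tz": 0, "yaw": 0},
  {"tx": -8.8, "ty": 6.4, "tz": 0, "yaw": 0},
  {"tx": -13.2, "ty": 9.6, "tz": 0, "yaw": 0},
  {"tx": -17.8, "ty": 12.8, "tz": 0, "yaw": 0},
  {"tx": -22.3, "ty": 15.8, "tz": 0, "yaw": 0},
])

```text
time: 24.8
position: [0.4162, 0.2521, 0.1983]
orientation: [180.0, -0.0, 85.3]
ft_force: [0.5, 1.2, -0.5]
grip_width: 0.0859
gripper_force: 0.0
```

Emit:
drive_tool([
  {"tx": 0, "ty": 0, "tz": 0, "yaw": 0},
  {"tx": 0, "ty": 0, "tz": 0, "yaw": 0},
])

```text
time: 25.05
position: [0.4184, 0.2508, 0.1983]
orientation: [180.0, 0.0, 85.3]
ft_force: [0.2, -0.0, 0.5]
grip_width: 0.0849
gripper_force: 0.0
```

```bash
python3 - <<'E'
from h import *
s=readout.sense();T=tcp();print(s['position'],s['orientation'],s['ft_force'])
w=cam('wrist')
for q in caps(w,.075,amin=300): print('w',q, (np.linalg.inv(T)@np.array([*q[2],.075,1]))[:2].round(4))
E
```

```text
[0.41840941 0.25080177 0.19832963] [1.79968574e+02 1.82378609e-02 8.52968640e+01] [ 0.2454162  -0.02546855  0.52244602]
w ([404, 104, 36, 38, 788], [421.8, 122.7], [0.4746, 0.3263]) [0.0799 0.0497]
w ([286, 240, 59, 54, 2421], [314.9, 266.8], [0.4161, 0.2546]) [ 0.0036 -0.0027]
```

Emit:
drive_tool([
  {"tx": -0.2, "ty": 0, "tz": -4, "yaw": 0},
  {"tx": -0.2, "ty": 0, "tz": -7.5, "yaw": 0},
  {"tx": -0.2, "ty": 0, "tz": -8.5, "yaw": 0},
  {"tx": -0.2, "ty": 0, "tz": -8.5, "yaw": 0},
])

```text
time: 25.6
position: [0.4164, 0.2507, 0.1133]
orientation: [-180.0, 0.0, 85.2]
ft_force: [0.6, -0.6, 0.2]
grip_width: 0.0853
gripper_force: 0.0
```

Emit:
drive_tool([
  {"tx": 0, "ty": 0, "tz": 0, "yaw": 0},
  {"tx": 0, "ty": 0, "tz": 0, "yaw": 0},
  {"tx": 0, "ty": 0, "tz": 0, "yaw": 0},
  {"tx": 0, "ty": 0, "tz": 0, "yaw": 0},
], fingers=0)

```text
time: 26.1
position: [0.4165, 0.2514, 0.1146]
orientation: [179.9, -0.0, 85.3]
ft_force: [-0.4, -1.4, 9.9]
grip_width: 0.0364
gripper_force: 58.8
```

```bash
python3 - <<'E'
from h import *
s=readout.sense();T=tcp();print(s['position'],s['orientation'],s['ft_force'],s['grip_width'])
w=cam('wrist')
for q in caps(w,.075,vmin=110,amin=300): print('w',q, (np.linalg.inv(T)@np.array([*q[2],.075,1]))[:2].round(4))
E
```

```text
[0.41649504 0.25144455 0.11458878] [ 1.79903357e+02 -2.99354508e-02  8.52900221e+01] [-0.44910531 -1.43771409  9.90043507] 0.03635339652226878
w ([449, 102, 53, 55, 1624], [475.1, 128.9], [0.4659, 0.3281]) [0.0804 0.0429]
w ([272, 301, 93, 100, 6128], [319.9, 357.7], [0.4168, 0.2566]) [ 0.0051 -0.0002]
```

Emit:
drive_tool([
  {"tx": 0, "ty": 0, "tz": 6, "yaw": 0},
  {"tx": 0, "ty": 0, "tz": 12, "yaw": 0},
  {"tx": 4, "ty": -4, "tz": 12, "yaw": 0},
  {"tx": 8, "ty": -8, "tz": 12, "yaw": 0},
  {"tx": 12, "ty": -12, "tz": 12, "yaw": 0},
])

```text
time: 26.78
position: [0.5369, 0.1297, 0.234]
orientation: [179.9, -0.0, 85.3]
ft_force: [-0.2, 1.5, -1.0]
grip_width: 0.0365
gripper_force: 60.6
```

Emit:
drive_tool([
  {"tx": 4, "ty": -4, "tz": 0, "yaw": 0},
  {"tx": 8, "ty": -8, "tz": 0, "yaw": 0},
  {"tx": 9.9, "ty": -9.9, "tz": 0, "yaw": 0},
  {"tx": 9.9, "ty": -9.9, "tz": 0, "yaw": 0},
  {"tx": 9.9, "ty": -9.9, "tz": -4, "yaw": 0},
])

```text
time: 27.4
position: [0.6366, 0.0334, 0.196]
orientation: [179.6, -0.1, 85.3]
ft_force: [-0.7, -0.2, -2.3]
grip_width: 0.0361
gripper_force: 60.6
```

```bash
python3 - <<'E'
from h import *
s=readout.sense();T=tcp();print(s['position'],s['orientation'],s['ft_force'],s['grip_width'])
w=cam('wrist')
for q in caps(w,.081,vmin=110,amin=300): print('w',q, (np.linalg.inv(T)@np.array([*q[2],.081,1]))[:2].round(4))
E
```

```text
[0.63658965 0.03338535 0.1959705 ] [ 1.79646589e+02 -1.14968625e-01  8.53163056e+01] [-0.65285305 -0.23231686 -2.25943155] 0.03614088464172584
w ([277, 0, 75, 62, 3856], [314.3, 26.8], [0.6445, 0.1531]) [ 0.1197 -0.0026]
w ([282, 127, 67, 68, 3489], [315.0, 160.9], [0.64, 0.096]) [ 0.0625 -0.0024]
w ([0, 224, 37, 88, 2367], [14.1, 267.7], [0.4768, 0.0536]) [ 0.0069 -0.1616]
w ([272, 297, 93, 104, 6834], [320.0, 353.0], [0.6337, -0.013]) [-0.0467  0.0002]
w ([0, 411, 81, 34, 1171], [38.0, 424.7], [0.4556, -0.0502]) [-0.0983 -0.1743]
w ([609, 467, 31, 13, 314], [626.7, 473.0], [0.8282, -0.1232]) [-0.1406  0.203 ]
```

Neighbour caps lie in line. I lower from z≈0.194 to 0.1205.

Emit:
drive_tool([
  {"tx": 0, "ty": 0, "tz": 0, "yaw": 0},
  {"tx": 0, "ty": 0, "tz": -3, "yaw": 0},
  {"tx": 0, "ty": 0, "tz": -6, "yaw": 0},
  {"tx": 0, "ty": 0, "tz": -7.3, "yaw": 0},
  {"tx": 0, "ty": 0, "tz": -7.3, "yaw": 0},
])

```text
time: 28.08
position: [0.6353, 0.0326, 0.1213]
orientation: [179.9, -0.0, 85.3]
ft_force: [-0.6, -0.4, -1.0]
grip_width: 0.0359
gripper_force: 60.6
```

```bash
python3 - <<'E'
from h import *
s=readout.sense();print(s['position'],s['orientation'],s['ft_force'],s['wrist_torque'])
E
```

```text
[0.63533655 0.03258038 0.12132008] [ 1.79947018e+02 -1.73263516e-02  8.53218989e+01] [-0.56924331 -0.39234051 -1.04414947] [ 0.04751089  0.01491323 -0.03083177]
```

Emit:
drive_tool([
  {"tx": 0, "ty": 0, "tz": -0.15, "yaw": 0},
  {"tx": 0, "ty": 0, "tz": -0.15, "yaw": 0},
])

```text
time: 28.32
position: [0.6353, 0.0322, 0.1198]
orientation: [179.9, -0.0, 85.3]
ft_force: [-0.8, 0.1, -0.4]
grip_width: 0.036
gripper_force: 60.8
```

Emit:
drive_tool([
  {"tx": 0, "ty": 0, "tz": 0, "yaw": 0},
  {"tx": 0, "ty": 0, "tz": 0, "yaw": 0},
  {"tx": 0, "ty": 0, "tz": 0, "yaw": 0},
  {"tx": 0, "ty": 0, "tz": 3, "yaw": 0},
  {"tx": 0, "ty": 0, "tz": 8, "yaw": 0},
], fingers=1)

```text
time: 28.95
position: [0.6336, 0.032, 0.1981]
orientation: [-179.8, 0.0, 85.3]
ft_force: [1.0, 0.0, -0.2]
grip_width: 0.0853
gripper_force: 0.0
```

Emit:
drive_tool([
  {"tx": -2, "ty": -5, "tz": 4, "yaw": 0},
  {"tx": -4, "ty": -10, "tz": 9, "yaw": -0.1},
  {"tx": -6, "ty": -15.5, "tz": 11, "yaw": -0.2},
  {"tx": -8, "ty": -21, "tz": 11, "yaw": -0.3},
  {"tx": -10, "ty": -26.5, "tz": 11, "yaw": -0.4},
])

```text
time: 29.58
position: [0.5359, -0.23, 0.3099]
orientation: [179.9, -0.0, 62.2]
ft_force: [1.0, 0.3, -0.2]
grip_width: 0.0852
gripper_force: 0.0
```

```bash
python3 - <<'E'
from h import *
s=readout.sense();print(s['position'],s['orientation'],s['ft_force'])
for n,z in (('top',.081),('scene',.076)):
  c=cam(n)
  for q in caps(c,z,amin=40):
    if .4<q[2][0]<.75 and -.05<q[2][1]<.4: print(n,q)
E
```

```text
[ 0.53593608 -0.22999777  0.30990289] [ 1.79888248e+02 -4.53853226e-03  6.22122828e+01] [ 1.04891704  0.34284409 -0.21803738]
top ([151, 161, 39, 40, 857], [170.4, 179.8], [0.6786, 0.2506])
top ([208, 189, 14, 14, 152], [214.6, 195.3], [0.6458, 0.153])
top ([236, 191, 15, 14, 156], [243.1, 198.1], [0.6406, 0.0909])
top ([263, 194, 16, 15, 175], [270.6, 201.0], [0.6354, 0.0311])
top ([140, 262, 10, 10, 45], [144.3, 266.7], [0.4883, 0.2964])
top ([253, 284, 27, 26, 561], [265.9, 296.7], [0.4289, 0.0353])
scene ([422, 169, 28, 22, 502], [435.5, 180.0], [0.7042, 0.2257])
scene ([296, 185, 22, 19, 314], [306.3, 194.0], [0.4403, 0.0248])
scene ([398, 185, 12, 10, 94], [403.2, 189.4], [0.6454, 0.1587])
scene ([385, 202, 12, 10, 97], [390.4, 206.4], [0.6401, 0.0966])
scene ([371, 219, 13, 13, 121], [376.8, 224.0], [0.6339, 0.0344])
```

Emit:
drive_tool([
  {"tx": -2, "ty": -5, "tz": 0, "yaw": -0.18},
  {"tx": -4, "ty": -11, "tz": 0, "yaw": -0.36},
  {"tx": -5.4, "ty": -16.9, "tz": 0, "yaw": -0.54},
  {"tx": -5.4, "ty": -16.9, "tz": 0, "yaw": -0.72},
  {"tx": -5.4, "ty": -16.9, "tz": 0, "yaw": -0.832},
])

```text
time: 30.3
position: [0.4822, -0.3977, 0.3086]
orientation: [-180.0, 0.0, 14.4]
ft_force: [0.4, 0.3, 0.1]
grip_width: 0.0852
gripper_force: 0.0
```

Emit:
drive_tool([
  {"tx": 0, "ty": 0, "tz": 0, "yaw": 0},
  {"tx": 0, "ty": 0, "tz": 0, "yaw": 0},
])

```text
time: 30.55
position: [0.4827, -0.3969, 0.3088]
orientation: [-180.0, 0.0, 14.9]
ft_force: [-0.9, -0.6, 0.4]
grip_width: 0.0856
gripper_force: 0.0
```

```bash
python3 - <<'E'
from h import *
s=readout.sense();print(s['position'],s['orientation'])
c=cam('wrist');T=tcp();g=c['image'].max(2).astype(int)
m=(g<38).astype(np.uint8);m[:120]=0;m[:,:300]=0;m[:,345:]=0
for v in range(150,440,15):
    u=np.where(g[v,290:350]<38)[0]+290; print(v,(u.min(),u.max()) if len(u) else None,end=' ')
E
```

```text
[ 0.48270178 -0.39685324  0.30881973] [-1.79992321e+02  3.68912249e-03  1.48799591e+01]
150 None 165 None 180 (np.int64(318), np.int64(335)) 195 (np.int64(316), np.int64(336)) 210 (np.int64(317), np.int64(336)) 225 (np.int64(317), np.int64(335)) 240 (np.int64(317), np.int64(334)) 255 (np.int64(317), np.int64(334)) 270 (np.int64(317), np.int64(335)) 285 (np.int64(317), np.int64(333)) 300 (np.int64(317), np.int64(333)) 315 None 330 None 345 None 360 None 375 None 390 None 405 None 420 None 435 None
```

Emit:
drive_tool([
  {"tx": -0.15, "ty": -0.45, "tz": 0, "yaw": -0.005},
  {"tx": -0.15, "ty": -0.45, "tz": -5, "yaw": -0.005},
  {"tx": -0.15, "ty": -0.45, "tz": -10, "yaw": -0.005},
  {"tx": -0.15, "ty": -0.45, "tz": -11.8, "yaw": -0.005},
  {"tx": -0.15, "ty": -0.45, "tz": -11.8, "yaw": -0.005},
])

```text
time: 31.22
position: [0.4808, -0.4018, 0.1904]
orientation: [-179.9, 0.1, 14.4]
ft_force: [0.7, -0.4, 0.7]
grip_width: 0.0855
gripper_force: 0.0
```

Emit:
drive_tool([
  {"tx": 0, "ty": 0, "tz": 0, "yaw": 0},
  {"tx": 0, "ty": 0, "tz": 0, "yaw": 0},
  {"tx": 0, "ty": 0, "tz": 0, "yaw": 0},
  {"tx": 0, "ty": 0, "tz": 0, "yaw": 0},
  {"tx": 0, "ty": 0, "tz": 0, "yaw": 0},
], fingers=0)

```text
time: 31.85
position: [0.4813, -0.4021, 0.1915]
orientation: [179.9, -0.0, 14.4]
ft_force: [-0.5, 0.2, 4.0]
grip_width: 0.0128
gripper_force: 59.7
```

```bash
python3 - <<'E'
from h import *
s=readout.sense();print(s['position'],s['orientation'],s['ft_force'],s['grip_width'])
E
```

```text
[ 0.48130069 -0.40210601  0.19145993] [ 1.79942209e+02 -3.45541566e-02  1.44189700e+01] [-0.47439713  0.24414569  3.95457518] 0.012772196169777063
```

Emit:
drive_tool([
  {"tx": 0, "ty": 0, "tz": 2, "yaw": 0},
  {"tx": 0, "ty": 0, "tz": 6, "yaw": 0},
  {"tx": 0, "ty": 0, "tz": 11, "yaw": 0},
  {"tx": 1, "ty": 1, "tz": 16.2, "yaw": 0},
  {"tx": 3, "ty": 6, "tz": 16.2, "yaw": -0.05},
])

```text
time: 32.48
position: [0.5115, -0.3457, 0.3589]
orientation: [179.5, -0.3, 11.1]
ft_force: [1.8, 0.3, -2.7]
grip_width: 0.0126
gripper_force: 59.0
```

Emit:
drive_tool([
  {"tx": 2.5, "ty": 5.4, "tz": 0, "yaw": -0.05},
  {"tx": 5, "ty": 10.8, "tz": 0, "yaw": -0.1},
  {"tx": 7.5, "ty": 16.2, "tz": 0, "yaw": -0.15},
  {"tx": 10, "ty": 21, "tz": 0, "yaw": -0.175},
  {"tx": 11.2, "ty": 22.95, "tz": 0, "yaw": -0.175},
])

```text
time: 33.1
position: [0.624, -0.1075, 0.3538]
orientation: [-179.9, -0.1, 1.8]
ft_force: [0.3, -0.8, -1.5]
grip_width: 0.013
gripper_force: 59.0
```

Emit:
drive_tool([
  {"tx": 0, "ty": 0, "tz": 0, "yaw": 0},
  {"tx": 0, "ty": 0, "tz": 0, "yaw": 0},
  {"tx": 0, "ty": 0, "tz": 0, "yaw": 0},
])

```text
time: 33.48
position: [0.6223, -0.1146, 0.353]
orientation: [179.9, 0.0, 1.4]
ft_force: [-0.9, -0.2, -0.6]
grip_width: 0.0128
gripper_force: 59.0
```

```bash
python3 - <<'E'
from h import *
s=readout.sense();print(s['position'],s['orientation'],s['ft_force'],s['grip_width'])
t=cam('top');im=t['image'].astype(int)
g=im.max(2);m=((g>110)&(im.max(2)-im.min(2)<30)).astype(np.uint8);m[:72]=0;m[215:]=0;m[:,:300]=0;m[:,370:]=0
n,l,st,ce=cv2.connectedComponentsWithStats(m)
for i in range(1,n):
  if st[i,4]>80:
    p=np.argwhere(l==i)[:,::-1];w=np.array([onz(t,*q,.098)[:2] for q in p]);u=np.linalg.svd(w-w.mean(0),full_matrices=False)[2][0];print(st[i],w.mean(0),np.degrees(np.arctan2(u[1],u[0])))
c=cam('wrist');T=tcp();gw=c['image'].max(2).astype(int); im=c['image'].astype(int)
for v in (20,60,100,140):
    u=np.where((gw[v]>115)&((im[v].max(1)-im[v].min(1))<25))[0]; u=u[(u>250)&(u<400)]
    if len(u): print(v,u.min(),u.max(),onz(c,u.mean(),v,.098))
E
```

```text
[ 0.62232054 -0.11455721  0.35299433] [1.79940671e+02 2.39845613e-02 1.35623778e+00] [-0.88197483 -0.20350878 -0.62750362] 0.01280990333954585
20 305 324 [ 0.77120278 -0.10680324  0.098     ]
60 306 324 [ 0.74371359 -0.10777776  0.098     ]
100 306 325 [ 0.7144367  -0.10881565  0.098     ]
140 307 325 [ 0.68319185 -0.10992331  0.098     ]
```

Emit:
drive_tool([
  {"tx": 0, "ty": 0, "tz": -2, "yaw": 0.008},
  {"tx": 0, "ty": 0, "tz": -4, "yaw": 0.008},
  {"tx": 0, "ty": 0, "tz": -5.5, "yaw": 0.008},
  {"tx": 0, "ty": 0, "tz": -5.5, "yaw": 0.008},
  {"tx": 0, "ty": 0, "tz": -5.5, "yaw": 0.008},
])

```text
time: 34.2
position: [0.6234, -0.1124, 0.2986]
orientation: [180.0, -0.1, 2.0]
ft_force: [0.3, 0.6, -1.6]
grip_width: 0.0129
gripper_force: 59.0
```

Emit:
drive_tool([
  {"tx": 0, "ty": 0, "tz": -0.7, "yaw": 0},
  {"tx": 0, "ty": 0, "tz": -1.2, "yaw": 0},
  {"tx": 0, "ty": 0, "tz": -1.6, "yaw": 0},
  {"tx": 0, "ty": 0, "tz": -1.6, "yaw": 0},
])

```text
time: 34.7
position: [0.6232, -0.1121, 0.2815]
orientation: [-180.0, -0.0, 2.0]
ft_force: [1.1, 0.2, -1.1]
grip_width: 0.0127
gripper_force: 58.9
```

```bash
python3 - <<'E'
from h import *
s=readout.sense();print(s['position'],s['orientation'],s['ft_force'],s['wrist_torque'])
E
```

```text
[ 0.62316033 -0.112136    0.28153388] [-1.79993456e+02 -1.05766933e-02  2.00298599e+00] [ 1.13042951  0.17683214 -1.1369332 ] [ 0.04309066 -0.39117798  0.02186355]
```

Emit:
drive_tool([
  {"tx": 0, "ty": 0, "tz": -0.4, "yaw": 0},
  {"tx": 0, "ty": 0, "tz": -0.8, "yaw": 0},
  {"tx": 0, "ty": 0, "tz": -0.8, "yaw": 0},
])

```text
time: 35.08
position: [0.6231, -0.1122, 0.2736]
orientation: [-180.0, -0.0, 2.0]
ft_force: [1.3, -0.3, -2.2]
grip_width: 0.013
gripper_force: 59.0
```

Emit:
drive_tool([
  {"tx": 0, "ty": 0, "tz": 0, "yaw": 0.13},
  {"tx": 0, "ty": 0, "tz": 0, "yaw": 0.27},
  {"tx": 0, "ty": -0.05, "tz": 0, "yaw": 0.41},
  {"tx": 0, "ty": -0.05, "tz": 0, "yaw": 0.55},
  {"tx": 0, "ty": -0.05, "tz": 0, "yaw": 0.55},
])

```text
time: 35.7
position: [0.6231, -0.1127, 0.2737]
orientation: [-180.0, -0.0, 33.4]
ft_force: [1.5, 0.9, -1.7]
grip_width: 0.0131
gripper_force: 58.9
```

```bash
python3 - <<'E'
from h import *
s=readout.sense();print(s['position'],s['orientation'],s['ft_force'],s['wrist_torque'])
E
```

```text
[ 0.62310296 -0.11273599  0.27373867] [-1.79983655e+02 -2.43910889e-02  3.34272857e+01] [ 1.4662515   0.86997972 -1.73540927] [ 0.09904207 -0.52852812 -0.04379958]
```

Emit:
drive_tool([
  {"tx": 0, "ty": 0, "tz": 0, "yaw": 0.13},
  {"tx": 0, "ty": -0.05, "tz": 0, "yaw": 0.27},
  {"tx": 0, "ty": -0.05, "tz": 0, "yaw": 0.41},
  {"tx": 0.05, "ty": -0.1, "tz": 0, "yaw": 0.55},
  {"tx": 0.05, "ty": -0.1, "tz": 0, "yaw": 0.55},
])

```text
time: 36.33
position: [0.6235, -0.1134, 0.2737]
orientation: [-180.0, -0.0, 64.8]
ft_force: [1.1, 1.4, -2.0]
grip_width: 0.0125
gripper_force: 59.0
```

Emit:
drive_tool([
  {"tx": 0, "ty": 0, "tz": 0, "yaw": 0.12},
  {"tx": 0, "ty": -0.05, "tz": 0, "yaw": 0.24},
  {"tx": 0, "ty": -0.05, "tz": 0, "yaw": 0.36},
  {"tx": 0, "ty": -0.05, "tz": 0, "yaw": 0.42},
  {"tx": 0, "ty": -0.05, "tz": 0, "yaw": 0.42},
])

```text
time: 36.95
position: [0.6236, -0.1139, 0.2738]
orientation: [-180.0, -0.0, 88.8]
ft_force: [1.2, 1.2, -1.3]
grip_width: 0.0127
gripper_force: 58.9
```

```bash
python3 - <<'E'
from h import *
s=readout.sense();print(s['position'],s['orientation'],s['ft_force'],s['wrist_torque'])
w=cam('wrist');g=w['image'].max(2).astype(int);im=w['image'].astype(int)
P=[]
for v in range(5,200,15):
    u=np.where((g[v]>95)&((im[v].max(1)-im[v].min(1))<25))[0]; u=u[(u>200)&(u<430)]
    print(v,(u.min(),u.max(),len(u)) if len(u) else None,end=' ')
    if len(u)>8: P.append(onz(w,(u.min()+u.max())/2,v,.098))
P=np.array(P);print(P[:,:2].round(4)) if len(P) else 0
E
```

```text
[ 0.62355074 -0.11385772  0.27375715] [-1.79999542e+02 -3.05641418e-02  8.88477274e+01] [ 1.18968029  1.15978349 -1.34398996] [ 0.47989134 -0.48846353 -0.1395298 ]
5 (np.int64(307), np.int64(375), 69) 20 (np.int64(310), np.int64(372), 63) 35 (np.int64(290), np.int64(369), 50) 50 (np.int64(318), np.int64(366), 49) 65 (np.int64(289), np.int64(363), 27) 80 (np.int64(334), np.int64(360), 27) 95 (np.int64(332), np.int64(357), 26) 110 (np.int64(329), np.int64(355), 27) 125 (np.int64(327), np.int64(352), 26) 140 (np.int64(324), np.int64(349), 26) 155 (np.int64(288), np.int64(346), 26) 170 (np.int64(319), np.int64(343), 25) 185 (np.int64(288), np.int64(340), 24) [[ 0.6384  0.0282]
 [ 0.6384  0.0207]
 [ 0.6318  0.0132]
 [ 0.639   0.0052]
 [ 0.6295 -0.0026]
 [ 0.642  -0.0111]
 [ 0.6406 -0.0195]
 [ 0.639  -0.028 ]
 [ 0.6375 -0.0368]
 [ 0.6356 -0.0458]
 [ 0.6231 -0.0549]
 [ 0.6319 -0.0646]
 [ 0.6207 -0.0741]]
```

Emit:
drive_tool([
  {"tx": 0, "ty": 0, "tz": 0, "yaw": 0.03},
  {"tx": 0, "ty": 0, "tz": 0, "yaw": 0.06},
  {"tx": 0, "ty": 0, "tz": 0, "yaw": 0.08},
  {"tx": 0, "ty": 0, "tz": 0, "yaw": 0.08},
])

```text
time: 37.5
position: [0.6235, -0.1141, 0.2738]
orientation: [-180.0, -0.0, 93.7]
ft_force: [2.1, 2.6, -2.6]
grip_width: 0.013
gripper_force: 58.8
```

```bash
cat > bar.py <<'E'
from h import *
s=readout.sense();print(s['position'],s['orientation'],s['ft_force'],s['wrist_torque'])
w=cam('wrist');g=w['image'].max(2).astype(int);im=w['image'].astype(int)
P=[]
for v in range(80,200,5):
    u=np.where((g[v]>95)&((im[v].max(1)-im[v].min(1))<25))[0]; u=u[(u>200)&(u<430)]
    if 20<len(u)==u.max()-u.min()+1<32: P.append(onz(w,u.mean(),v,.098))
P=np.array(P);k=np.polyfit(P[:,1],P[:,0],1);print(len(P),'bar yaw',90-np.degrees(np.arctan(k[0])))
E
python3 bar.py
```

```text
[ 0.62351451 -0.11410159  0.27377397] [-1.79999523e+02 -1.69166737e-02  9.36709277e+01] [ 2.05367966  2.58485995 -2.6179332 ] [ 0.71349743 -0.60538957 -0.17132032]
22 bar yaw 83.7860950798513
```

Emit:
drive_tool([
  {"tx": 0, "ty": 0, "tz": 0, "yaw": 0.02},
  {"tx": 0, "ty": 0, "tz": 0, "yaw": 0.04},
  {"tx": 0, "ty": 0, "tz": 0, "yaw": 0.04},
])

```text
time: 37.92
position: [0.6235, -0.1142, 0.2738]
orientation: [-180.0, -0.0, 96.0]
ft_force: [2.0, 1.6, -3.4]
grip_width: 0.0129
gripper_force: 58.8
```

```bash
python3 bar.py
```

```text
[ 0.62351263 -0.11415872  0.27376681] [-1.79997038e+02 -1.61374646e-02  9.59687378e+01] [ 2.00198957  1.63536395 -3.42651143] [ 0.82023106 -0.60161566 -0.28911866]
18 bar yaw 85.08586393464651
```

Emit:
drive_tool([
  {"tx": 0, "ty": 0, "tz": 0, "yaw": 0.02},
  {"tx": 0, "ty": 0, "tz": 0, "yaw": 0.04},
  {"tx": 0, "ty": 0, "tz": 0, "yaw": 0.04},
])

```text
time: 38.35
position: [0.6235, -0.1143, 0.2738]
orientation: [-180.0, -0.0, 98.2]
ft_force: [0.9, 3.0, -3.1]
grip_width: 0.013
gripper_force: 59.2
```

```bash
python3 bar.py
```

```text
[ 0.6234704  -0.11428152  0.27379639] [-1.79994554e+02 -1.17265569e-02  9.82409257e+01] [ 0.85883188  2.98773458 -3.05003713] [ 0.79272587 -0.61726039 -0.57417537]
23 bar yaw 85.12499453129364
```

At the stop: torque rose to 0.57 N m with the bar unmoved at 85.1°. I unload within the play, lift out and return the key.

Emit:
drive_tool([
  {"tx": 0, "ty": 0, "tz": 0, "yaw": -0.1},
  {"tx": 0, "ty": 0, "tz": 0, "yaw": -0.18},
  {"tx": 0, "ty": 0, "tz": 0, "yaw": -0.18},
])

```text
time: 38.78
position: [0.6236, -0.1141, 0.2742]
orientation: [180.0, 0.0, 88.0]
ft_force: [1.5, 2.4, -1.2]
grip_width: 0.0126
gripper_force: 58.9
```

```bash
python3 bar.py
```

```text
[ 0.6236388  -0.11406884  0.27415166] [1.79979790e+02 3.33382013e-02 8.80497224e+01] [ 1.46546608  2.39823811 -1.18412209] [ 0.79608709 -0.41650591 -0.02074723]
17 bar yaw 84.9827138762973
```

Emit:
drive_tool([
  {"tx": 0, "ty": 0, "tz": 1.5, "yaw": 0},
  {"tx": 0, "ty": 0, "tz": 3, "yaw": 0},
  {"tx": 0, "ty": 0, "tz": 5.5, "yaw": 0},
  {"tx": 0, "ty": 0, "tz": 8, "yaw": 0},
  {"tx": 0, "ty": 0, "tz": 8, "yaw": 0},
])

```text
time: 39.45
position: [0.6244, -0.115, 0.3569]
orientation: [179.7, 0.1, 87.9]
ft_force: [-0.2, 0.2, -0.7]
grip_width: 0.0127
gripper_force: 59.1
```

```bash
python3 bar.py; python3 - <<'E'
from h import *
c=cam('wrist');T=tcp();g=c['image'].max(2).astype(int)
for v in range(225,300,10):
    u=np.where(g[v,290:350]<38)[0]+290; print(v,(u.min(),u.max()) if len(u) else None,end=' ')
E
```

```text
[ 0.62440669 -0.11496251  0.35691218] [1.79734283e+02 1.00193393e-01 8.79127392e+01] [-0.2021778   0.16218606 -0.72950046] [ 0.00404275 -0.03972855  0.03421381]
5 bar yaw 85.47954331144415
225 (np.int64(296), np.int64(342)) 235 (np.int64(300), np.int64(337)) 245 (np.int64(299), np.int64(337)) 255 (np.int64(300), np.int64(337)) 265 (np.int64(299), np.int64(337)) 275 (np.int64(300), np.int64(337)) 285 (np.int64(300), np.int64(336)) 295 (np.int64(300), np.int64(336))
```

Emit:
drive_tool([
  {"tx": -2, "ty": -5, "tz": 0, "yaw": -0.18},
  {"tx": -4.5, "ty": -10, "tz": 0, "yaw": -0.36},
  {"tx": -7, "ty": -15, "tz": 0, "yaw": -0.54},
  {"tx": -9.5, "ty": -20, "tz": 0, "yaw": -0.72},
  {"tx": -12, "ty": -25, "tz": 0, "yaw": -0.9},
])

```text
time: 40.17
position: [0.5017, -0.3657, 0.3525]
orientation: [-179.9, 0.1, 36.0]
ft_force: [0.2, -0.3, -1.2]
grip_width: 0.0131
gripper_force: 59.1
```

Emit:
drive_tool([
  {"tx": -1.2, "ty": -2, "tz": 0, "yaw": -0.18},
  {"tx": -2.2, "ty": -3.8, "tz": 0, "yaw": -0.33},
  {"tx": -2.2, "ty": -3.8, "tz": 0, "yaw": -0.38},
  {"tx": -2.2, "ty": -3.8, "tz": 0, "yaw": -0.38},
  {"tx": -2.2, "ty": -3.8, "tz": 0, "yaw": -0.38},
])

```text
time: 40.8
position: [0.4814, -0.4017, 0.3532]
orientation: [-179.9, 0.0, 14.7]
ft_force: [0.0, -1.3, -1.5]
grip_width: 0.0128
gripper_force: 59.1
```

Emit:
drive_tool([
  {"tx": 0, "ty": 0, "tz": -4, "yaw": 0},
  {"tx": 0, "ty": 0, "tz": -7, "yaw": 0},
  {"tx": 0, "ty": 0, "tz": -9, "yaw": 0},
  {"tx": 0, "ty": 0, "tz": -10.5, "yaw": 0},
  {"tx": 0, "ty": 0, "tz": -10.5, "yaw": 0},
])

```text
time: 41.42
position: [0.4812, -0.4017, 0.2478]
orientation: [-179.9, 0.1, 14.6]
ft_force: [0.6, -0.5, -0.4]
grip_width: 0.0126
gripper_force: 59.0
```

Emit:
drive_tool([
  {"tx": 0, "ty": 0, "tz": -2, "yaw": 0},
  {"tx": 0, "ty": 0, "tz": -4, "yaw": 0},
  {"tx": 0, "ty": 0, "tz": -5.3, "yaw": 0},
  {"tx": 0, "ty": 0, "tz": -5.6, "yaw": 0},
  {"tx": 0, "ty": 0, "tz": -5.6, "yaw": 0},
])

```text
time: 42.05
position: [0.4817, -0.4023, 0.1929]
orientation: [180.0, -0.0, 14.6]
ft_force: [0.5, -0.6, -0.5]
grip_width: 0.013
gripper_force: 59.0
```

```bash
python3 - <<'E'
from h import *
s=readout.sense();print(s['position'],s['orientation'],s['ft_force'],s['wrist_torque'])
E
```

```text
[ 0.48169541 -0.40232316  0.19289792] [ 1.79986477e+02 -1.15104376e-02  1.46008504e+01] [ 0.52147217 -0.578832   -0.4599059 ] [0.01236796 0.00378897 0.00651097]
```

Emit:
drive_tool([
  {"tx": 0, "ty": 0, "tz": -0.12, "yaw": 0},
  {"tx": 0, "ty": 0, "tz": -0.12, "yaw": 0},
])

```text
time: 42.3
position: [0.4818, -0.4024, 0.192]
orientation: [180.0, -0.0, 14.6]
ft_force: [-0.0, -0.4, -1.1]
grip_width: 0.0126
gripper_force: 59.0
```

Emit:
drive_tool([
  {"tx": 0, "ty": 0, "tz": 0, "yaw": 0},
  {"tx": 0, "ty": 0, "tz": 0, "yaw": 0},
  {"tx": 0, "ty": 0, "tz": 0, "yaw": 0},
  {"tx": 0, "ty": 0, "tz": 4, "yaw": 0},
  {"tx": 0, "ty": 0, "tz": 9, "yaw": 0},
], fingers=1)

```text
time: 42.92
position: [0.481, -0.4018, 0.2816]
orientation: [-179.9, 0.1, 14.6]
ft_force: [-0.0, -1.5, 0.3]
grip_width: 0.0853
gripper_force: 0.0
```

Emit:
drive_tool([
  {"tx": -2, "ty": -2, "tz": 4, "yaw": 0},
  {"tx": -6, "ty": -4, "tz": 4, "yaw": 0},
  {"tx": -10, "ty": -8, "tz": 4, "yaw": 0},
  {"tx": -14, "ty": -11, "tz": 4, "yaw": 0},
  {"tx": -14, "ty": -11, "tz": 4, "yaw": 0},
])

```text
time: 43.55
position: [0.3364, -0.5157, 0.3216]
orientation: [179.9, 0.2, 14.1]
ft_force: [0.5, 0.7, -0.1]
grip_width: 0.0856
gripper_force: 0.0
```

```bash
python3 - <<'E'
from h import *
s=readout.sense();print(s['time'],s['position'],s['ft_force'])
t=cam('top');im=t['image'].astype(int)
for q in caps(t,.081,amin=30):
    if .35<q[2][0]<.75 and -.2<q[2][1]<.4: print(q)
g=im.max(2);sat=g-im.min(2)
m=((g>110)&(sat<30)).astype(np.uint8);m[:180]=0;m[215:]=0;m[:,:200]=0;m[:,330:]=0
n,l,st,ce=cv2.connectedComponentsWithStats(m);i=1+st[1:,4].argmax()
p=np.argwhere(l==i)[:,::-1];w=np.array([onz(t,*q,.098)[:2] for q in p]);u=np.linalg.svd(w-w.mean(0),full_matrices=False)[2][0];print('bar',st[i],w.mean(0),np.degrees(np.arctan2(u[1],u[0]))%180)
k=((g<38)).astype(np.uint8)[245:305,465:500];k=cv2.morphologyEx(k,cv2.MORPH_OPEN,np.ones((3,3)));ys,xs=np.where(k);print('handle px',xs.min()+465,xs.max()+465,ys.min()+245,ys.max()+245)
r=cv2.minAreaRect(np.float32(np.c_[xs+465,ys+245]));print(r,onz(t,*r[0],.144))
E
```

```text
43.55 [ 0.33643807 -0.51571349  0.32163964] [ 0.45190277  0.72592853 -0.1011407 ]
([151, 161, 40, 39, 819], [170.7, 180.0], [0.6781, 0.2499])
([206, 189, 113, 18, 766], [262.1, 197.6], [0.6426, 0.0498])
([208, 197, 14, 6, 58], [214.2, 199.5], [0.6366, 0.1535])
([236, 200, 14, 6, 57], [242.4, 202.3], [0.6315, 0.0922])
([264, 203, 14, 6, 55], [270.3, 205.0], [0.6265, 0.0316])
([140, 262, 11, 10, 70], [144.8, 266.6], [0.4886, 0.2955])
([254, 284, 25, 26, 491], [265.7, 296.8], [0.4288, 0.0356])
([317, 304, 33, 61, 466], [333.4, 335.1], [0.3513, -0.1087])
bar [ 206  189  114   20 1023] [0.63687913 0.05703539] 86.13263218555853
handle px 473 496 253 304
((479.61639404296875, 280.5412902832031), (55.06581115722656, 16.23438835144043), 70.8663558959961) [ 0.46757192 -0.39843258  0.144     ]
```

```bash
python3 - <<'E'
from h import *
a=cv2.imread('pics/scene0.png')[:,:,::-1].astype(int);b=cam('scene')['image'].astype(int)
for n,i in (('start',a),('now',b)):
    g=i.max(2)[310:350,190:250];k=(g<30).astype(np.uint8);k=cv2.morphologyEx(k,cv2.MORPH_OPEN,np.ones((3,3)))
    nn,l,st,ce=cv2.connectedComponentsWithStats(k);j=1+st[1:,4].argmax();print(n,st[j],ce[j].round(1))
d=np.abs(a-b).max(2)[320:380,195:255];print((d>40).sum())
E
```

```text
start [ 11  15  49  25 467] [37.3 26.3]
now [ 10  15  50  25 473] [37.1 26.3]
356
```

The key is back exactly as it started, to within a pixel in the scene view. Handing in.

```bash
python3 -c "
from station import robot
print(robot.job_done())"
```

```text
the job is handed in; nothing more can be done
None
```

The job is handed in: all three bottles found stand in the tray, the bar is back at its closed stop above them, and the key hangs in its stand again, after 44 s of robot time.

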